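# Stir the media pot and send it on

### The job

Take the T-handled stirring rod from its stand and stir the ceramic beads round in the pot where it is now, until every bead lies at least about its own width from where it started, keeping them all in the pot. Then hang the rod back on its stand as it was and slide the carriage with the pot along its rail right up to the end stop. Leave the loose parts around alone.

Things in the scene. Friction and masses are not known exactly. Their poses are not given: they have to be found in the camera images.
- rail: fixed steel slide rail on the bench, 350 x 110 mm; origin at the centre of its underside on the bench top, its y axis runs along the rail and is the way the carriage travels (roughly to the robot's left), x across it
- carriage (a joint): travel of the aluminium carriage (180 x 120 mm plate, top 30 mm above the bench) along the rail's +y: 0 at its starting station, 0.12 m against the end stop; it drags with about 6 N and stays where it is left
- pot_floor (a point): centre of the inner floor of the open steel pot fixed on the carriage, 35 mm above the bench; straight upright wall, 104 mm inside diameter, 4 mm thick, rim 70 mm above this point; z is up, x and y as the rail's
- post_top (a point): top centre of the upright round steel post, 16 mm diameter, on the trailing end of the carriage, 125 mm above the bench and rising 95 mm over the plate; it stands 95 mm from the pot's centre towards the rail's -y, so 31 mm clear of the pot's outside
- stirrer: T-shaped steel stirring rod with a wooden grip, about 0.22 kg, hanging upright on its stand. Origin at the centre of the underside of its crossbar, z up, x along the crossbar (100 mm long, 14 wide, 12 high). Above the crossbar a square grip, 22 x 22 mm with sides along x and y, from 12 to 62 mm over the origin; below it a round rod, 12 mm diameter, reaching 115 mm below the origin
- stirrer_tip (a point): lowest point of the rod's rounded end, 115 mm below the stirrer's origin
- stand: fixed dark steel stand with two upright cheeks that carry the crossbar: base 120 x 80 x 8 mm, cheeks 12 mm thick, 44 mm deep along y, 36 mm either side of the centre along x, flat tops 135 mm above the bench. Origin at the centre of its underside; it may be on the robot's left or right
- stand_top (a point): point midway between the cheek tops, 135 mm above the bench: the stirrer's origin lies here (within a few mm) when it hangs properly, crossbar along the stand's x
- bead1: one of six identical white ceramic beads, 24 mm diameter balls of 22 g, lying loosely round the inside of the pot; origin at its centre
- bead2: one of six identical white ceramic beads, 24 mm diameter balls of 22 g, lying loosely round the inside of the pot; origin at its centre
- bead3: one of six identical white ceramic beads, 24 mm diameter balls of 22 g, lying loosely round the inside of the pot; origin at its centre
- bead4: one of six identical white ceramic beads, 24 mm diameter balls of 22 g, lying loosely round the inside of the pot; origin at its centre
- bead5: one of six identical white ceramic beads, 24 mm diameter balls of 22 g, lying loosely round the inside of the pot; origin at its centre
- bead6: one of six identical white ceramic beads, 24 mm diameter balls of 22 g, lying loosely round the inside of the pot; origin at its centre
- ring_lap: bystander, leave alone: grey cast-iron ring, 70 mm outside diameter, 26 mm high, loose and upright on the bench; origin at the centre of its underside
- sleeve: bystander, leave alone: copper-plated tube, 44 mm diameter, 60 mm high, loose and upright on the bench; origin at the centre of its underside
- plug: bystander, leave alone: black steel plug, 56 mm flange with a 32 mm stub, 50 mm high, loose and upright on the bench; origin at the centre of its underside
- guard_tube: bystander, leave alone: clear acrylic tube, 54 mm diameter, 85 mm high, loose and upright on the bench; origin at the centre of its underside
- spool: bystander, leave alone: hardened steel spool, 52 mm diameter, 60 mm high, loose and upright on the bench; origin at the centre of its underside

How it is judged:
By the outcome, as a careful person would: the job done as asked, in the order asked, and still so for the second after the job is handed in, with the robot touching nothing.
It also fails if it takes over 70 s, if anything falls off the work surface, if the arm or the gripper's body presses on something with over 40 N, if the wrist force passes 120 N, or if a joint passes its speed limit or range.

### The arm

A 6-joint arm with a two-finger parallel gripper is mounted at the origin on the work surface. World frame = base frame: x ahead of the robot, y to its left, z up, the work surface at z = 0. Lengths are in m, angles in rad, forces in N, time in s.
With the tool pointing down it reaches from about 0.325 to 0.775 m from the base axis. Payload 9.3 kg.
Tool frame: the origin (TCP) lies on the centre line of the jaws, within the pads' length; the fingertips stand 19 mm ahead of it and the grasp point (between the pads) is the TCP; z points along the fingers, y is the line along which they close (so a half turn about z gives the same grasp; the last joint's range is limited). The gripper opens to 85 mm and grips with 20 to 120 N. Pads are 22 mm wide; open, the fingers measure 114 mm over their backs; the gripper's body (76 mm by 85 mm) begins 54 mm behind the grasp point. The pads swing forward as they close: fully open they stand 13 mm farther back than shut.
Start: joints at [-1.286, 0.259, 0.021, 1.334, 0, 1.418], TCP at [0.233, -0.498, 0.25] pointing down, gripper open.
Joint ranges: [-3.04, 3.04], [-0.91, 1.82], [-1.04, 1.36], [-1.92, 1.95], [-1.52, 1.45], [-3.14, 3.14]. Speed limits (rad/s): [2.22, 2.22, 2.79, 3.14, 3.14, 3.14].

### API

Orientations are given as a 3x3 rotation matrix whose columns are the frame's x, y, z axes.
In Python, from rig import r gives the robot as it stands.
- The arm moves only by the tool step_arm, never from a script. Its argument "targets" is a list that holds one entry, the list of rows, each a list of 7 numbers: the shift along the tool's x, y, z each as a share of 0.75 m, from -1 to 1, then the turn, a rotation vector about the tool's x, y, z each as a share of 90 degrees, from -1 to 1, then the opening, from 0 (shut) to 1 (fully open). A call has 1 to 10 rows; each row is the pose to reach, as a shift and turn from the pose commanded when the call began, along the tool's axes at that moment; what a row does not reach only later rows make up. A row lasts 1/10 s, in which the tool goes at most 50 mm and 8.59 degrees, less where a joint would pass 70% of its speed; a pose out of reach is approached as far as the arm can. A call with a number of a shift or a turn outside -1 to 1 is refused whole. A call with a gripper value outside its range is refused whole. The fingers move at their own pace and stop on an object; "force" is the grip in N (left out, the last holds). Time passes only in rows, so rows that repeat a pose let the fingers close. It gives the time, the measured TCP pose, the force, the opening and the grip force at its end, in the units of the state.
- r.sense(): the state, without advancing time (a new reading comes with each control period).
- r.get_image(name): name is "scene" or "top" or "wrist"; returns the picture (420x560x3 uint8, red, green, blue); there is no depth.
- r.camera_info(name): a dict with "K" (3x3 intrinsics, pixels), "origin" and "orientation" of the camera in the world. Camera axes: x right, y down, z forward; pixel columns grow to the right and rows downward; lengths in m; the calibration is good to about 2 mm. A picture is of the moment at which its call begins: read the wrist's pose just before it. camera_info takes no time and is no camera call; for the wrist camera it gives the pose at the moment of the call.
- r.close_job(): hands the job in; it is judged then, once.
The state is a dict: "time": time; "qpos": joint angles; "joint_vel": joint speeds; "effort": joint torques, N m; "tcp_pos": TCP position; "eef_rot": TCP orientation; "force": force on the tool from outside, world axes, zero at the start; "moment": the same for the moment, N m; "finger_gap": opening from 0.0 (shut) to 1.0 (fully open); "grip_force": force on a finger pad.
Only numpy, scipy, OpenCV 4.12 (cv2) and the standard library are available. Lean on these libraries where they do the work, as an engineer would, in place of code of your own. Each camera call takes 0.05 s, during which the arm holds its last target. There are 200 camera calls.

## Working session

There is one attempt and no reset: what is moved stays moved. The work goes in short steps, Python scripts to look and compute and a tool call to move; the robot and the scene stay as the last step left them, time stands still between calls to the robot, and variables do not carry over. Pictures are saved under pics/ and viewed, at most 10 in all, crops included, and the job is handed in when it is done.

Besides the shell and the picture viewer there is one more tool, called after ">>>" as name(argument=value, ...) on one line, values as JSON. step_arm: Moves the arm, as the interface text tells. Shift numbers are shares of 0.75 m and turn numbers shares of 90 degrees, none past 1 either way. Its arguments: {"type":"object","properties":{"targets":{"type":"array"},"force":{"type":"number"}},"required":["targets"]}

```bash
ls; mkdir -p pics
python3 - <<'E'
from rig import r
import cv2,numpy as np
s=r.sense();print(s)
for n in("scene","top","wrist"):
    c=r.camera_info(n);print(n,c)
    im=r.get_image(n);cv2.imwrite(f"pics/{n}0.png",im[:,:,::-1])
E
```

```text
pics
{'time': 0.0, 'qpos': array([-1.28559955e+00,  2.59183593e-01,  2.07422371e-02,  1.33370880e+00,
        3.04039321e-05,  1.41826978e+00]), 'joint_vel': array([-0.00115752,  0.00065601, -0.00024191, -0.00163952,  0.00029042,
        0.00118156]), 'effort': array([-7.57659218e-04, -5.55644774e+01,  3.44527602e+01,  1.39541278e-02,
       -3.20560321e-04, -2.01326571e-06]), 'tcp_pos': array([ 0.23309723, -0.49786758,  0.24966315]), 'eef_rot': array([[ 9.05719095e-01,  4.23878282e-01, -3.51718173e-04],
       [ 4.23878362e-01, -9.05718181e-01,  1.30769421e-03],
       [ 2.35745633e-04, -1.33348934e-03, -9.99999083e-01]]), 'force': array([1.31802461, 0.01965184, 0.60852222]), 'moment': array([-0.01089094,  0.01632978,  0.04574079]), 'grip_force': 0.0, 'finger_gap': 0.9969739965936915}
scene {'K': array([[415.85951331,   0.        , 283.8393837 ],
       [  0.        , 415.85951331, 210.18542129],
       [  0.        ,   0.        ,   1.        ]]), 'origin': array([ 1.29681387, -0.2557291 ,  0.74550228]), 'orientation': array([[ 0.32878004,  0.60687964, -0.72360265],
       [ 0.9442
[... 188 characters left out ...]
1756],
       [  0.        ,   0.        ,   1.        ]]), 'origin': array([ 0.49536457, -0.02101372,  1.04088065]), 'orientation': array([[-1.76833765e-02, -9.97667173e-01,  6.59356580e-02],
       [-9.99842999e-01,  1.77193898e-02, -3.86235587e-05],
       [-1.12980617e-03, -6.59259890e-02, -9.97823876e-01]])}
wrist {'K': array([[339.79474073,   0.        , 283.43392726],
       [  0.        , 339.79474073, 210.35144585],
       [  0.        ,   0.        ,   1.        ]]), 'origin': array([ 0.31084621, -0.46324888,  0.37326941]), 'orientation': array([[ 0.42421954, -0.85550405, -0.29690168],
       [-0.90555851, -0.40122279, -0.13778262],
       [-0.00125013,  0.32731192, -0.94491552]])}
```

View pics/top0.png

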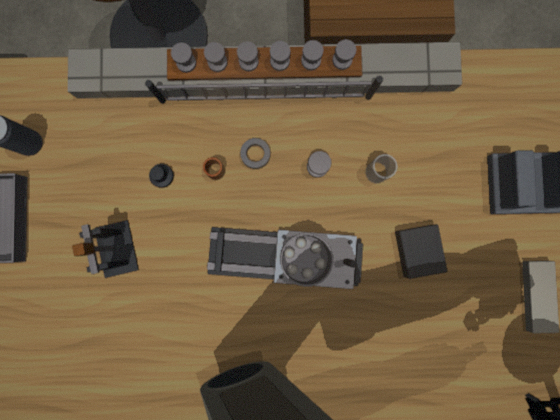

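View pics/scene0.png

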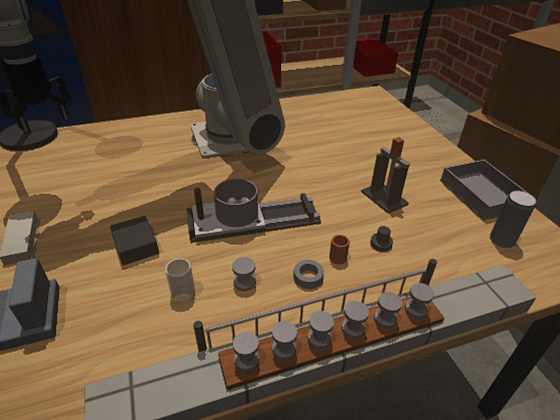

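The top view shows the stand and stirrer at about (115,248), the rail from (210,250) to (360,262), the pot at (306,258) and the post at (349,263). The bystanders are in a row around v≈165. Next I'll enlarge the regions that matter.

Run:
```python
import cv2,numpy as np
t=cv2.imread("pics/top0.png")
a=cv2.resize(t[205:290,60:150],None,fx=4,fy=4,interpolation=cv2.INTER_CUBIC)
b=cv2.resize(t[215:300,200:370],None,fx=4,fy=4,interpolation=cv2.INTER_CUBIC)
s=cv2.imread("pics/scene0.png")
c=cv2.resize(s[130:220,350:420],None,fx=3,fy=3,interpolation=cv2.INTER_CUBIC)
c2=cv2.resize(s[170:250,180:330],None,fx=3,fy=3,interpolation=cv2.INTER_CUBIC)
o=np.zeros((600,800,3),np.uint8)
b=cv2.resize(b,(600,300));a=cv2.resize(a,(318,300))
o[:300,:318]=a; o[300:600,:600]=b; o[:270,320:530]=c[:270]; 
c2=cv2.resize(c2,(270,144)); o[:144,530:800]=c2
o=np.clip((o/255.)**0.6*255,0,255).astype(np.uint8)
cv2.imwrite("pics/crop1.png",o)
```

```text
(no output)
```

View pics/crop1.png

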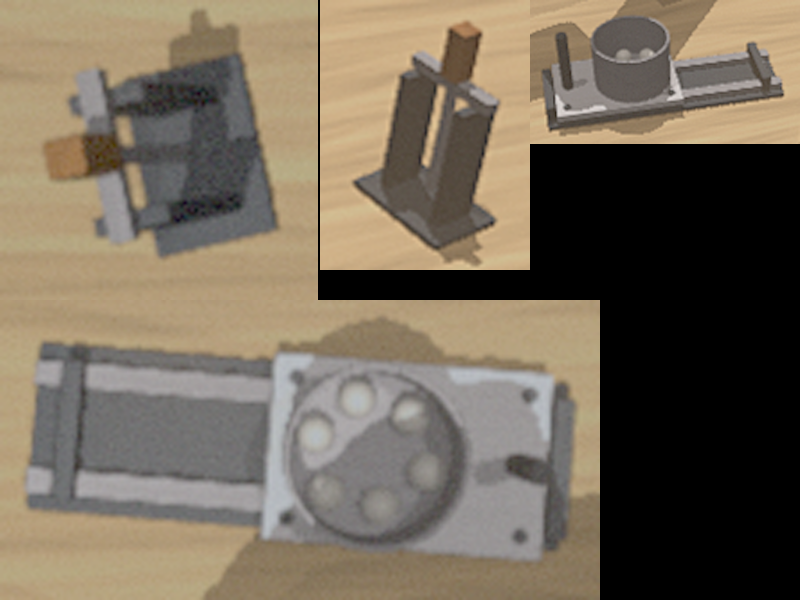

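Crop 1 shows these features:
- **Stirrer:** the crossbar runs from about (92,70) to (123,240) in the upper-left panel, with the grip top centred near (66,157).
- **Rail:** the end stop is at the left (+y) end.
- **Carriage:** plate corners are visible, the six beads sit in a ring, and the post is at the right end.

Now I'll turn these into positions.

```bash
cat > h.py <<'E'
from rig import r
import numpy as np,cv2
def ray(cam,u,v,c=None):
    c=c or r.camera_info(cam); d=c["orientation"]@np.linalg.inv(c["K"])@[u,v,1]
    return c["origin"],d
def onz(cam,u,v,z,c=None):
    o,d=ray(cam,u,v,c); return (o+d*(z-o[2])/d[2])
def tri(p,q):
    (o1,d1),(o2,d2)=p,q; t=np.linalg.lstsq(np.c_[d1,-d2],o2-o1,rcond=None)[0]
    a,b=o1+d1*t[0],o2+d2*t[1]; return (a+b)/2,np.linalg.norm(a-b)
E
python3 - <<'E'
from h import *
np.set_printoptions(precision=4,suppress=True)
A=lambda x,y:(60+x/3.533,205+y/3.529); B=lambda x,y:(200+x/3.529,215+(y-300)/3.529)
C=lambda x,y:(350+(x-320)/3,130+y/3); D=lambda x,y:(180+(x-530)/1.8,170+y/1.8)
T=lambda p,z:onz("top",*p,z)
print("grip top",[T(A(*p),.197)[:2] for p in [(45,142),(85,136),(90,172),(48,178)]],T(A(66,157),.197))
print("bar ends",T(A(91,70),.147),T(A(123,240),.147))
print("base",[T(A(*p),.008)[:2] for p in [(238,57),(276,230),(160,256)]])
print("tri grip",tri(ray("top",*A(66,157)),ray("scene",*C(465,31))))
pl=np.array([T(B(*p),.03) for p in [(277,353),(553,376),(541,558),(262,538)]]);print("plate",pl,pl.mean(0),[np.linalg.norm(pl[i]-pl[i-1]) for i in range(4)])
print("rim",T(B(376,457),.105),"dia",T(B(285,457),.105)-T(B(468,457),.105))
print("post",T(B(540,470),.125),tri(ray("top",*B(540,470)),ray("scene",*D(562,36))))
print("stop",T(B(70,347),.02),T(B(62,505),.02))
# beads
im=cv2.imread("pics/top0.png")
for p in [(316,434),(357,398),(411,412),(425,470),(380,506),(325,491)]: print("bead",T(B(*p),.047))
# brown mask refine of grip
hsv=cv2.cvtColor(im,cv2.COLOR_BGR2HSV)
E
```

```text
grip top [array([0.495, 0.365]), array([0.4979, 0.3436]), array([0.4786, 0.3407]), array([0.4758, 0.3632])] [0.4868 0.3537 0.197 ]
bar ends [0.5355 0.3622 0.147 ] [0.4389 0.3431 0.147 ]
base [array([0.5486, 0.3252]), array([0.4349, 0.2998]), array([0.4193, 0.3755])]
tri grip (array([0.4872, 0.3572, 0.1914]), np.float64(0.0020972530366695353))
plate [[ 0.5212 -0.0256  0.03  ]
 [ 0.5033 -0.2027  0.03  ]
 [ 0.3875 -0.1916  0.03  ]
 [ 0.4033 -0.0139  0.03  ]] [ 0.4538 -0.1084  0.03  ] [np.float64(0.11847153367751856), np.float64(0.17801811856926453), np.float64(0.11628569569077869), np.float64(0.178433887522624)]
rim [ 0.4566 -0.0828  0.105 ] dia [0.0019 0.1085 0.    ]
post [ 0.4482 -0.1765  0.125 ] (array([ 0.4484, -0.1757,  0.1219]), np.float64(0.002697974546675595))
stop [0.5277 0.1089 0.02  ] [0.4258 0.115  0.02  ]
bead [ 0.4693 -0.0492  0.047 ]
bead [ 0.4915 -0.0755  0.047 ]
bead [ 0.482  -0.1094  0.047 ]
bead [ 0.4455 -0.1173  0.047 ]
bead [ 0.4235 -0.0885  0.047 ]
bead [ 0.4335 -0.0541  0.047 ]
```

```bash
cat >> h.py <<'E'
from scipy.spatial.transform import Rotation as Rn
np.set_printoptions(precision=4,suppress=True)
def Rd(yaw):
    a=np.radians(yaw); x=np.array([np.cos(a),np.sin(a),0]); z=np.array([0,0,-1.]); return np.c_[x,np.cross(z,x),z]
def row(p,yaw,R0=None,p0=None):
    s=r.sense(); R0=s["eef_rot"] if R0 is None else R0; p0=s["tcp_pos"] if p0 is None else p0
    return np.r_[R0.T@(np.array(p)-p0)/.75, Rn.from_matrix(R0.T@Rd(yaw)).as_rotvec()/(np.pi/2)]
E
python3 -c "
from h import *
print(row([.46,-.02,.27],101.7))"
```

```text
[ 0.5441 -0.4489 -0.0264 -0.0005 -0.0005 -0.8513]
```

>>> step_arm(targets=[[[0.544, -0.449, -0.026, 0, 0, -0.851, 1], [0.544, -0.449, -0.026, 0, 0, -0.851, 1], [0.544, -0.449, -0.026, 0, 0, -0.851, 1], [0.544, -0.449, -0.026, 0, 0, -0.851, 1], [0.544, -0.449, -0.026, 0, 0, -0.851, 1], [0.544, -0.449, -0.026, 0, 0, -0.851, 1], [0.544, -0.449, -0.026, 0, 0, -0.851, 1], [0.544, -0.449, -0.026, 0, 0, -0.851, 1], [0.544, -0.449, -0.026, 0, 0, -0.851, 1], [0.544, -0.449, -0.026, 0, 0, -0.851, 1]]])

```text
time: 1.15
tcp_pos: [0.4477, -0.0446, 0.2688]
eef_rot: [[-0.207, 0.978, 0.0], [0.978, 0.207, -0.0], [-0.0, 0.0, -1.0]]
force: [0.1, -1.2, -0.3]
finger_gap: 1.005
grip_force: 0.0
```

```bash
python3 -c "
from h import *
s=r.sense();print(s['time'],s['tcp_pos'],s['eef_rot'],s['qpos'],s['force'])
print(row([.487,.353,.29],101.7))"
```

```text
1.15 [ 0.4477 -0.0446  0.2688] [[-0.207   0.9783  0.0003]
 [ 0.9783  0.207  -0.0002]
 [-0.0002  0.0003 -1.    ]] [-0.2862  0.0816 -0.1528  1.3361 -0.0001  1.0761] [ 0.1293 -1.2009 -0.3261]
[ 0.5078  0.1611 -0.0283  0.0002  0.0001  0.0028]
```

>>> step_arm(targets=[[[0.508, 0.161, -0.028, 0, 0, 0.003, 1], [0.508, 0.161, -0.028, 0, 0, 0.003, 1], [0.508, 0.161, -0.028, 0, 0, 0.003, 1], [0.508, 0.161, -0.028, 0, 0, 0.003, 1], [0.508, 0.161, -0.028, 0, 0, 0.003, 1], [0.508, 0.161, -0.028, 0, 0, 0.003, 1], [0.508, 0.161, -0.028, 0, 0, 0.003, 1], [0.508, 0.161, -0.028, 0, 0, 0.003, 1], [0.508, 0.161, -0.028, 0, 0, 0.003, 1], [0.508, 0.161, -0.028, 0, 0, 0.003, 1]]])

```text
time: 2.15
tcp_pos: [0.4881, 0.3519, 0.2887]
eef_rot: [[-0.2, 0.98, -0.001], [0.98, 0.2, -0.001], [-0.001, -0.002, -1.0]]
force: [-0.5, -0.7, 0.8]
finger_gap: 1.003
grip_force: 0.0
```

Run:
```python
from h import *
s=r.sense();print(s['time'],s['tcp_pos'],s['eef_rot'],s['force'])
c=r.camera_info("wrist");print(c["origin"])
im=r.get_image("wrist")[:,:,::-1].copy()
for p in [(.487,.353,.197),(.5355,.362,.147),(.438,.3431,.147)]:
    q=c["K"]@c["orientation"].T@(np.array(p)-c["origin"]); q=q[:2]/q[2]; print(q); cv2.circle(im,(int(q[0]),int(q[1])),3,(0,0,255),-1)
cv2.imwrite("pics/w1.png",im)
print(row([.487,.353,.175],101.7))
```

```text
2.15 [0.4881 0.3519 0.2887] [[-0.2001  0.9798 -0.0014]
 [ 0.9798  0.2001 -0.0009]
 [-0.0006 -0.0016 -1.    ]] [-0.5249 -0.7472  0.7951]
[0.4723 0.434  0.4122]
[281.0125 220.6863]
[341.8288 199.8777]
[220.2613 198.6565]
[ 0.0032 -0.0009  0.1521 -0.0008  0.0004 -0.0028]
```

View pics/w1.png

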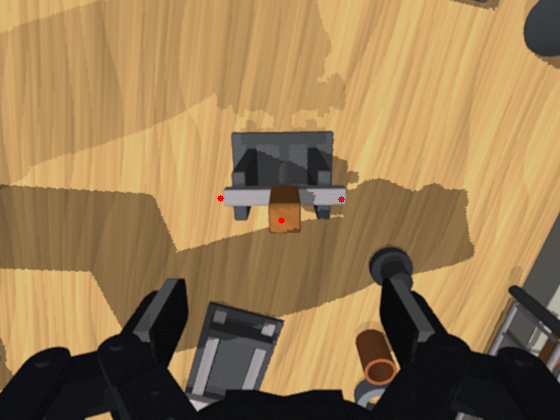

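The wrist view shows the stirrer squared up: crossbar ends at about (223,197) and (346,197), grip top at (285,219). That's roughly 2.5 mm in world +x and 1 mm in +y from my estimate, so I'll aim at (0.4895, 0.354).

```bash
python3 -c "
from h import *
print(row([.4895,.354,.174],101.7))"
```

```text
[ 0.0039  0.0027  0.1534 -0.0008  0.0004 -0.0028]
```

>>> step_arm(targets=[[[0.004, 0.003, 0.05, 0, 0, 0, 1], [0.004, 0.003, 0.1, 0, 0, 0, 1], [0.004, 0.003, 0.13, 0, 0, 0, 1], [0.004, 0.003, 0.153, 0, 0, 0, 1], [0.004, 0.003, 0.153, 0, 0, 0, 1], [0.004, 0.003, 0.153, 0, 0, 0, 1]]])

```text
time: 2.8
tcp_pos: [0.4904, 0.3532, 0.1758]
eef_rot: [[-0.196, 0.981, 0.0], [0.981, 0.196, 0.0], [0.0, 0.0, -1.0]]
force: [-0.3, 0.5, 0.1]
finger_gap: 1.004
grip_force: 0.0
```

>>> step_arm(targets=[[[0, 0, 0, 0, 0, 0, 0.4], [0, 0, 0, 0, 0, 0, 0.3], [0, 0, 0, 0, 0, 0, 0.2], [0, 0, 0, 0, 0, 0, 0.1], [0, 0, 0, 0, 0, 0, 0], [0, 0, 0, 0, 0, 0, 0], [0, 0, 0, 0, 0, 0, 0], [0, 0, 0, 0, 0, 0, 0]]], force=70)

```text
time: 3.6
tcp_pos: [0.4901, 0.3544, 0.1754]
eef_rot: [[-0.198, 0.98, 0.0], [0.98, 0.198, 0.0], [0.0, 0.001, -1.0]]
force: [-1.7, 0.0, 4.9]
finger_gap: 0.25
grip_force: 68.9
```

```bash
python3 -c "
from h import *
s=r.sense();print(s)"
```

```text
{'time': 3.6, 'qpos': array([0.4873, 0.3803, 0.0079, 1.1978, 0.0001, 1.8589]), 'joint_vel': array([-0.0014, -0.0012, -0.001 , -0.0004, -0.0001, -0.0001]), 'effort': array([ -0.2818, -60.6868,  32.0205,  -0.5767,  -0.0965,   0.0102]), 'tcp_pos': array([0.4901, 0.3544, 0.1754]), 'eef_rot': array([[-0.1979,  0.9802,  0.0005],
       [ 0.9802,  0.1979,  0.0003],
       [ 0.0002,  0.0005, -1.    ]]), 'force': array([-1.7429,  0.0001,  4.8999]), 'moment': array([-0.1101,  0.3288,  0.0051]), 'grip_force': 68.91116738319397, 'finger_gap': 0.2498916757472555}
```

>>> step_arm(targets=[[[0, 0, -0.02, 0, 0, 0, 0], [0, 0, -0.06, 0, 0, 0, 0], [0, 0, -0.12, 0, 0, 0, 0], [0, 0, -0.18, 0, 0, 0, 0], [0, 0, -0.22, 0, 0, 0, 0], [-0.06, -0.017, -0.22, 0, 0, 0, 0], [-0.12, -0.034, -0.22, 0, 0, 0, 0], [-0.18, -0.05, -0.22, 0, 0, 0, 0], [-0.24, -0.067, -0.22, 0, 0, 0, 0], [-0.3, -0.084, -0.22, 0, 0, 0, 0]]])

```text
time: 4.6
tcp_pos: [0.4722, 0.1196, 0.3394]
eef_rot: [[-0.198, 0.98, -0.001], [0.98, 0.198, -0.0], [-0.0, -0.001, -1.0]]
force: [0.9, -0.6, -1.4]
finger_gap: 0.248
grip_force: 69.8
```

```bash
python3 -c "
from h import *
s=r.sense();print(s['time'],s['tcp_pos'],s['force'],s['grip_force'],s['finger_gap'])
print(row([.4570,-.0825,.325],101.4))"
```

```text
4.6 [0.4722 0.1196 0.3394] [ 0.9023 -0.5656 -1.4266] 69.84227299690247 0.24755893051784802
[-0.2602 -0.0733  0.0193 -0.0005  0.      0.0004]
```

>>> step_arm(targets=[[[-0.06, -0.017, 0, 0, 0, 0, 0], [-0.12, -0.034, 0.019, 0, 0, 0, 0], [-0.18, -0.05, 0.019, 0, 0, 0, 0], [-0.23, -0.065, 0.019, 0, 0, 0, 0], [-0.26, -0.073, 0.019, 0, 0, 0, 0], [-0.26, -0.073, 0.019, 0, 0, 0, 0], [-0.26, -0.073, 0.019, 0, 0, 0, 0]]])

```text
time: 5.3
tcp_pos: [0.4575, -0.0811, 0.3252]
eef_rot: [[-0.196, 0.981, -0.001], [0.981, 0.196, 0.001], [0.001, -0.001, -1.0]]
force: [0.4, 0.1, -2.7]
finger_gap: 0.252
grip_force: 69.9
```

Run:
```python
from h import *
s=r.sense();print(s['time'],s['tcp_pos'],s['eef_rot'],s['force'])
c=r.camera_info("wrist")
w=r.get_image("wrist")[:,:,::-1];t=r.get_image("top")[:,:,::-1]; sc=r.get_image("scene")[:,:,::-1]
cv2.imwrite("pics/w2.png",w);cv2.imwrite("pics/s2.png",sc)
o=np.zeros((600,800,3),np.uint8); o[:420,:560]=w
o[420:600,:240]=cv2.resize(t[200:320,230:390],(240,180)); o[300:600,420:800]=cv2.resize(sc[110:260,150:340],(380,300),interpolation=cv2.INTER_CUBIC)
cv2.imwrite("pics/c2.png",o)
x=np.array([.4570,-.0825,.105]);print([c["K"]@c["orientation"].T@(x-c["origin"])])
print(c)
```

```text
5.3 [ 0.4575 -0.0811  0.3252] [[-0.1961  0.9806 -0.001 ]
 [ 0.9806  0.1961  0.0006]
 [ 0.0008 -0.0008 -1.    ]] [ 0.3569  0.0948 -2.6887]
[array([99.3842, 63.1106,  0.3526])]
{'K': array([[339.7947,   0.    , 283.4339],
       [  0.    , 339.7947, 210.3514],
       [  0.    ,   0.    ,   1.    ]]), 'origin': array([0.442 , 0.0008, 0.4488]), 'orientation': array([[ 0.9805,  0.1857,  0.0641],
       [ 0.1965, -0.9265, -0.3208],
       [-0.0002,  0.3272, -0.945 ]])}
```

View pics/c2.png

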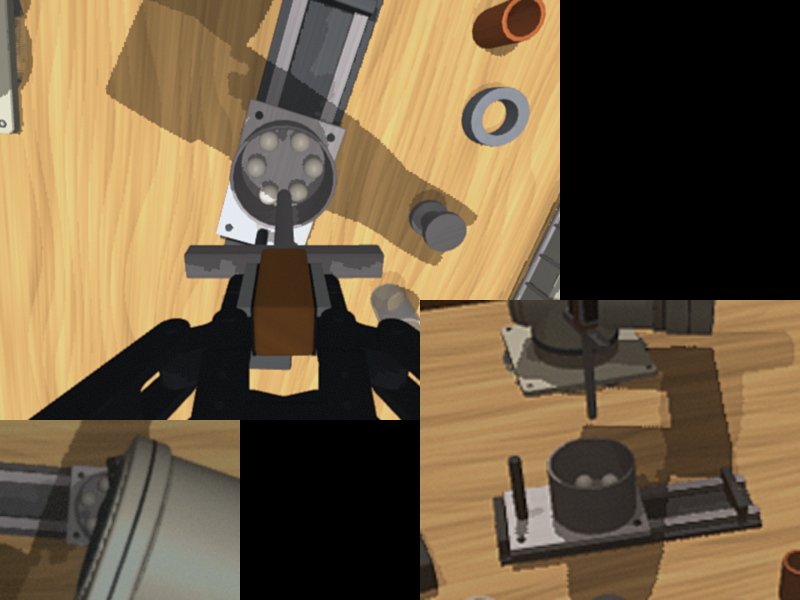

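The wrist view shows the rod tip at about (284,193). The pot rim is centred near (284,174), and the beads are at about (269,142), (302,142), (257,167), (314,167), (269,192) and (299,191). I'll check the pot centre against the tip.

Run:
```python
from h import *
c=r.camera_info("wrist")
B=[(269,142),(302,142),(257,167),(314,167),(269,192),(299,191)]
b=np.array([onz("wrist",*p,.047) for p in B]);print(b,b.mean(0))
for p in [(284.5,174)]:print("rim",onz("wrist",*p,.105))
for u in(232,337):print(onz("wrist",u,176,.105))
for v in(119,228):print(onz("wrist",284,v,.105))
s=r.sense()
x=s["tcp_pos"]-[0,0,.15];q=c["K"]@c["orientation"].T@(x-c["origin"]);print("tip pred",q[:2]/q[2], "tip at seen",onz("wrist",284,196,x[2]))
w=cv2.imread("pics/w2.png"); g=cv2.cvtColor(w[100:240,220:350],cv2.COLOR_BGR2GRAY)
h=cv2.HoughCircles(cv2.medianBlur(cv2.resize(g,None,fx=2,fy=2),5),cv2.HOUGH_GRADIENT,1,40,param1=80,param2=25,minRadius=75,maxRadius=120)
print(None if h is None else [(220+a/2,100+bb/2,rr/2) for a,bb,rr in h[0][:4]])
```

```text
[[ 0.4364 -0.055   0.047 ]
 [ 0.4743 -0.0473  0.047 ]
 [ 0.4278 -0.087   0.047 ]
 [ 0.4948 -0.0734  0.047 ]
 [ 0.4477 -0.1148  0.047 ]
 [ 0.4836 -0.1062  0.047 ]] [ 0.4608 -0.0806  0.047 ]
rim [ 0.459  -0.0758  0.105 ]
[ 0.4061 -0.0887  0.105 ]
[ 0.5127 -0.067   0.105 ]
[ 0.4475 -0.0219  0.105 ]
[ 0.4705 -0.1348  0.105 ]
tip pred [282.3657 197.4713] tip at seen [ 0.4588 -0.0784  0.1756]
[(np.float32(282.75), np.float32(177.25), np.float32(49.55)), (np.float32(281.75), np.float32(157.25), np.float32(38.7))]
```

Run:
```python
from h import *
s=r.sense();R=s["eef_rot"]
print(row([.458,-.082,.195],101.4))
P=np.array([.458,-.082,.195]); R=Rd(101.4); prev=P
def pt(rho,a): return P+rho*np.array([np.cos(np.radians(a)),np.sin(np.radians(a)),0])
seq=[pt(x,40) for x in (8,16,24,32)]+[pt(32,40+8*k) for k in range(1,33)]
for i in range(0,36,9):
    print(np.round(np.array([R.T@(p-prev)/.75 for p in seq[i:i+9]])[:,:2],3).tolist()); prev=seq[i+8]
```

```text
[-0.0028 -0.0002  0.1741 -0.0001 -0.0002  0.0008]
[[5.106, 9.365], [10.212, 18.73], [15.318, 28.095], [20.424, 37.461], [25.439, 34.254], [29.959, 30.38], [33.895, 25.915], [37.172, 20.945], [39.725, 15.568]]
[[1.78, -5.68], [2.752, -11.553], [2.898, -17.504], [2.214, -23.417], [0.713, -29.177], [-1.574, -34.672], [-4.605, -39.796], [-8.318, -44.448], [-12.643, -48.538]]
[[-4.852, -3.448], [-10.137, -6.188], [-15.751, -8.165], [-21.587, -9.341], [-27.529, -9.694], [-33.462, -9.217], [-39.271, -7.918], [-44.843, -5.824], [-50.069, -2.975]]
[[-4.779, 3.549], [-9.017, 7.729], [-12.633, 12.457], [-15.555, 17.643], [-17.727, 23.186], [-19.106, 28.976], [-19.666, 34.902], [-19.396, 40.849], [-18.301, 46.7]]
```

>>> step_arm(targets=[[[-0.003, 0, 0, 0, 0, 0, 0], [-0.003, 0, 0.03, 0, 0, 0, 0], [-0.003, 0, 0.07, 0, 0, 0, 0], [-0.003, 0, 0.11, 0, 0, 0, 0], [-0.003, 0, 0.14, 0, 0, 0, 0], [-0.003, 0, 0.16, 0, 0, 0, 0], [-0.003, 0, 0.17, 0, 0, 0, 0], [-0.003, 0, 0.174, 0, 0, 0, 0], [-0.003, 0, 0.174, 0, 0, 0, 0]]])

```text
time: 6.35
tcp_pos: [0.4584, -0.0828, 0.1955]
eef_rot: [[-0.198, 0.98, 0.0], [0.98, 0.198, -0.0], [-0.0, 0.0, -1.0]]
force: [0.5, -0.1, -2.9]
finger_gap: 0.247
grip_force: 69.8
```

Run:
```python
from h import *
s=r.sense();print(s['time'],s['tcp_pos'],s['force'],s['finger_gap'])
w=r.get_image("wrist")[:,:,::-1]
cv2.imwrite("pics/w3.png",cv2.resize(w[60:240,190:380],None,fx=3,fy=3,interpolation=cv2.INTER_CUBIC))
```

```text
6.35 [ 0.4584 -0.0828  0.1955] [ 0.5319 -0.1265 -2.874 ] 0.24663140247276916
```

View pics/w3.png

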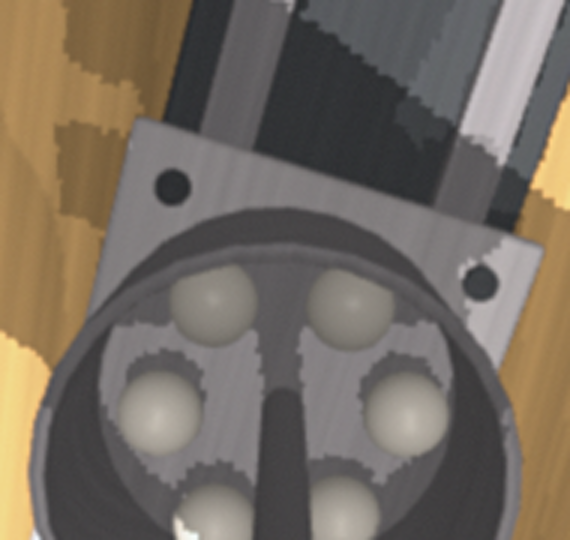

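The rod tip at (284,390) is centred between the beads, near (160,412) and (407,412), and free of them. The stir can start.

>>> step_arm(targets=[[[0.005, 0.009, 0, 0, 0, 0, 0], [0.01, 0.019, 0, 0, 0, 0, 0], [0.015, 0.028, 0, 0, 0, 0, 0], [0.02, 0.037, 0, 0, 0, 0, 0], [0.025, 0.034, 0, 0, 0, 0, 0], [0.03, 0.03, 0, 0, 0, 0, 0], [0.034, 0.026, 0, 0, 0, 0, 0], [0.037, 0.021, 0, 0, 0, 0, 0], [0.04, 0.016, 0, 0, 0, 0, 0]]])

```text
time: 7.3
tcp_pos: [0.4635, -0.0514, 0.1954]
eef_rot: [[-0.197, 0.98, 0.0], [0.98, 0.197, -0.001], [-0.001, 0.0, -1.0]]
force: [0.7, -3.6, -1.2]
finger_gap: 0.246
grip_force: 69.5
```

>>> step_arm(targets=[[[0.002, -0.006, 0, 0, 0, 0, 0], [0.003, -0.012, 0, 0, 0, 0, 0], [0.003, -0.018, 0, 0, 0, 0, 0], [0.002, -0.023, 0, 0, 0, 0, 0], [0.001, -0.029, 0, 0, 0, 0, 0], [-0.002, -0.035, 0, 0, 0, 0, 0], [-0.005, -0.04, 0, 0, 0, 0, 0], [-0.008, -0.044, 0, 0, 0, 0, 0], [-0.013, -0.049, 0, 0, 0, 0, 0]]])

```text
time: 8.2
tcp_pos: [0.4302, -0.0685, 0.1955]
eef_rot: [[-0.198, 0.98, 0.001], [0.98, 0.198, -0.001], [-0.001, 0.001, -1.0]]
force: [2.7, -3.0, -2.7]
finger_gap: 0.249
grip_force: 69.6
```

Run:
```python
from h import *
s=r.sense();p=s['tcp_pos'];d=(p-[.458,-.082,0])*1000;print(s['time'],p,np.hypot(d[0],d[1]),np.degrees(np.arctan2(d[1],d[0])),s['force'])
a=r.get_image("wrist")[60:260,190:390,::-1]
cv2.imwrite("pics/w4.png",cv2.resize(a,None,fx=2,fy=2))
```

```text
8.2 [ 0.4302 -0.0685  0.1955] 30.937628313195738 154.17810078859884 [ 2.7086 -3.0369 -2.6912]
```

View pics/w4.png

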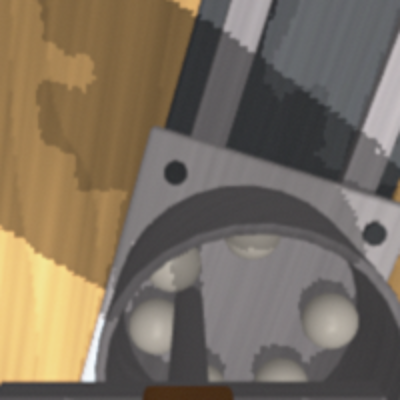

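The view is partly blocked. The rod foot is near (187,280), with beads at about (178,267), (152,327), (255,240), (330,320), (280,370) and (210,375). I'll convert these to angles round the pot.

Run:
```python
from h import *
P=np.array([.4595,-.080])
for n,z,q in [("bead",.047,(178,267)),("bead",.047,(152,327)),("bead",.047,(255,235)),("bead",.047,(330,320)),("bead",.047,(280,368)),("bead",.047,(208,378)),("tip",.043,(187,275))]:
    d=(onz("wrist",190+q[0]/2,60+q[1]/2,z)[:2]-P)*1000; print(n,q,d,np.hypot(*d),np.degrees(np.arctan2(d[1],d[0])))
s=r.sense();print(s['tcp_pos'],s['force'],s['moment'])
```

```text
bead (178, 267) [-33.3813  14.3564] 36.33750418017921 156.72873020814504
bead (152, 327) [-39.1305 -14.1447] 41.6085337161505 -160.126410001292
bead (255, 235) [-5.0994 33.9777] 34.35825726637708 98.5352973647244
bead (330, 320) [34.9194  4.0564] 35.154239529297115 6.626107131384551
bead (280, 368) [ 19.3993 -22.0357] 29.358200903326633 -48.64071144656206
bead (208, 378) [-10.553 -33.002] 34.64823802103181 -107.73270205316206
tip (187, 275) [-28.7745  10.4867] 30.625867386783895 159.97608187951883
[ 0.4296 -0.0689  0.1953] [ 2.9806 -3.6587 -2.3302] [-1.0141 -0.8437  0.0437]
```

Run:
```python
from h import *
c=r.camera_info("wrist");s=r.sense()
c3=dict(c);c3["origin"]=c["origin"]-s["tcp_pos"]+[.4584,-.0828,.1955]
for q3,q4 in [((172,187),(176,172)),((480,283),(374,233)),((135,120),(152,128))]:
    print(onz("w",190+q3[0]/3,60+q3[1]/3,.03,c3),onz("w",190+q4[0]/2,60+q4[1]/2,.03,c))
P=np.array([.4595,-.080])
for q in [(213,303),(350,308),(160,412),(407,412)]:
    d=(onz("w",190+q[0]/3,60+q[1]/3,.047,c3)[:2]-P)*1000;print(d,np.hypot(*d),np.degrees(np.arctan2(d[1],d[0])))
d=(onz("w",190+284/3,60+395/3,.043,c3)[:2]-P)*1000;print("tip3",d)
sc=r.get_image("scene")[:,:,::-1]; cv2.imwrite("pics/s4.png",cv2.resize(sc[130:250,170:330],None,fx=5,fy=5,interpolation=cv2.INTER_CUBIC))
```

```text
[ 0.4182 -0.0297  0.03  ] [ 0.418  -0.0298  0.03  ]
[ 0.5083 -0.0385  0.03  ] [ 0.5075 -0.0386  0.03  ]
[ 0.4056 -0.0143  0.03  ] [ 0.4048 -0.014   0.03  ]
[-24.061   24.2779] 34.181089760913025 134.7428913032014
[12.3502 30.2364] 32.661453847155144 67.78221026374946
[-33.1355  -8.7908] 34.28178504285296 -165.14187374278427
[34.3638  4.8166] 34.699675153065186 7.978846780305672
tip3 [0.0129 1.7418]
```

View pics/s4.png

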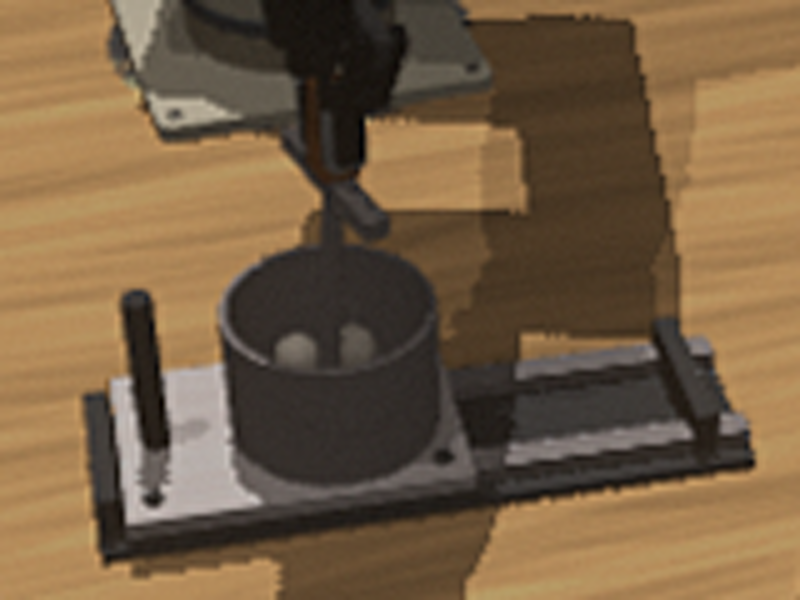

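The carriage hasn't moved: its plate holes agree to within 1 mm. The beads moved less than planned and the rod is riding inside bead 1, so it wedged or tilted. I'll go back to centre with a firmer grip and check the rod for tilt.

>>> step_arm(targets=[[[0, 0, 0, 0, 0, 0, 0], [-0.007, 0.008, 0, 0, 0, 0, 0], [-0.014, 0.016, 0, 0, 0, 0, 0], [-0.021, 0.025, 0, 0, 0, 0, 0], [-0.027, 0.033, 0, 0, 0, 0, 0], [-0.027, 0.033, 0, 0, 0, 0, 0], [-0.027, 0.033, 0, 0, 0, 0, 0]]], force=120)

```text
time: 9.0
tcp_pos: [0.4582, -0.0829, 0.1949]
eef_rot: [[-0.198, 0.98, -0.001], [0.98, 0.198, 0.0], [0.001, -0.001, -1.0]]
force: [0.0, 1.3, -3.1]
finger_gap: 0.245
grip_force: 117.5
```

Run:
```python
from h import *
s=r.sense();print(s['time'],s['tcp_pos'],s['force'],s['moment'],s['grip_force'])
w=r.get_image("wrist")[:,:,::-1]; cv2.imwrite("pics/w5.png",w)
a=w[60:240,190:380];b=cv2.imread("pics/w3.png")
o=np.hstack([cv2.resize(a,(400,380),interpolation=cv2.INTER_CUBIC),cv2.resize(b,(400,380))])
o2=np.hstack([cv2.resize(w[230:400,120:440],(400,212)),cv2.resize(cv2.imread("pics/w2.png")[230:400,120:440],(400,212))])
cv2.imwrite("pics/c5.png",np.vstack([o,o2]))
```

```text
9.0 [ 0.4582 -0.0829  0.1949] [ 0.0323  1.3338 -3.1377] [-0.0617  0.0372 -0.0251] 117.47377038002014
```

View pics/c5.png

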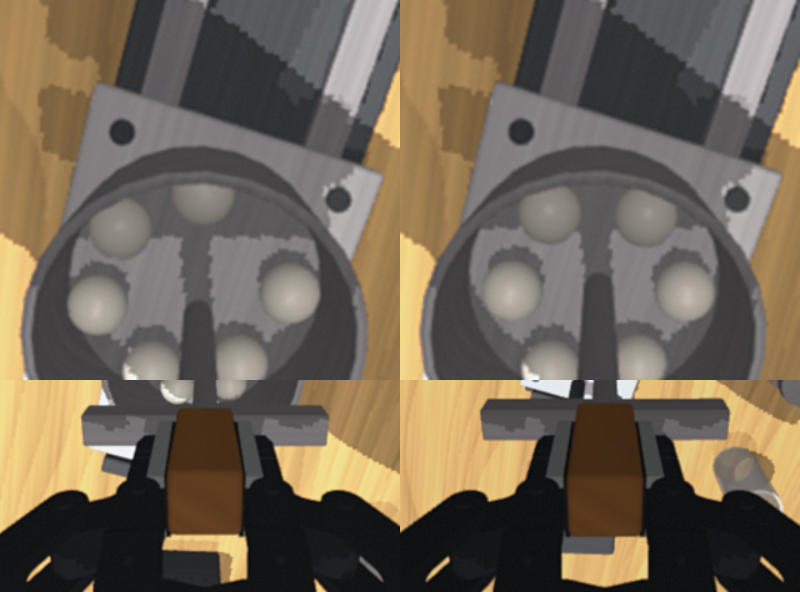

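The rod's tip has tilted in the grip: it sits at (199,300) in the left panel, against (598,272) before, about 13 mm towards −y. All six beads are still on the floor, at about (120,228), (203,195), (98,305), (290,292), (150,367) and (240,365). I'll cancel the tilt with the tool and stir further out with the firm grip.

Run:
```python
from h import *
c=r.camera_info("wrist");P=np.array([.4595,-.080])
f=lambda q:(190+q[0]/2.105,60+q[1]/2.111)
for q in [(290,292),(203,195),(120,228),(98,305),(150,367),(240,365)]:
    d=(onz("w",*f(q),.047,c)[:2]-P)*1000;print(d,np.hypot(*d),np.degrees(np.arctan2(d[1],d[0])))
t0=onz("w",*f((198,272)),.041,c);t1=onz("w",*f((199,300)),.041,c);print("tipshift",t1-t0, "in tool",r.sense()["eef_rot"].T@(t1-t0))
```

```text
[35.6065  4.6071] 35.90332897358516 7.37248414894349
[-5.9495 35.3486] 35.84578361697619 99.55393734591334
[-34.7399  16.6097] 38.5064560553629 154.44676572088562
[-38.2606 -15.8429] 41.41095679400093 -157.50658230622307
[-13.1603 -38.0868] 40.296357876851935 -109.06187283834193
[ 22.9615 -29.8797] 37.683293287194736 -52.458985613658115
tipshift [ 0.0027 -0.0115  0.    ] in tool [-0.0118  0.0004 -0.    ]
```

>>> step_arm(targets=[[[0, 0, 0, 0, 0.015, 0, 0], [0, 0, 0, 0, 0.03, 0, 0], [0, 0, 0, 0, 0.05, 0, 0], [0, 0, 0, 0, 0.05, 0, 0]]])

```text
time: 9.45
tcp_pos: [0.4583, -0.0836, 0.1951]
eef_rot: [[-0.196, 0.98, -0.016], [0.977, 0.197, 0.079], [0.08, -0.0, -0.997]]
force: [0.3, 0.1, -2.1]
finger_gap: 0.243
grip_force: 117.4
```

```bash
cat > stir.py <<'E'
from h import *
P=np.array([.458,-.082,.195]);R=r.sense()["eef_rot"]
def pt(rho,a): return P+rho/1000*np.array([np.cos(np.radians(a)),np.sin(np.radians(a)),0])
def chunk(pts,prev):
    print(np.round([R.T@(p-prev)/.75 for p in pts],4).tolist())
E
python3 - <<'E'
from stir import *
s=r.sense();print(s['time'],s['tcp_pos'],s['eef_rot'],s['force'])
c=r.camera_info("wrist");x=s["tcp_pos"]
w=r.get_image("wrist");g=cv2.cvtColor(w,cv2.COLOR_RGB2GRAY);cv2.imwrite("pics/w6.png",w[:,:,::-1])
q=c["K"]@c["orientation"].T@(np.array([.4582+.0013,-.0829+.002,.043])-c["origin"]);q=q[:2]/q[2];print("pred tip px",q)
u=int(q[0]);print([(v,int(g[v,u])) for v in range(int(q[1])-14,int(q[1])+20,2)])
prev=s['tcp_pos'].copy()
chunk([pt(x,52) for x in(6,12,18,24,30,36)]+[pt(36,52+6*k) for k in range(1,5)],prev)
for j in range(4): chunk([pt(36,76+60*j+6*k) for k in range(1,11)],pt(36,76+60*j))
E
```

```text
9.45 [ 0.4583 -0.0836  0.1951] [[-0.196   0.9805 -0.0159]
 [ 0.9773  0.1967  0.0786]
 [ 0.0802 -0.0002 -0.9968]] [ 0.2985  0.0646 -2.0915]
pred tip px [284.3392 207.7952]
[(193, 93), (195, 93), (197, 94), (199, 93), (201, 91), (203, 70), (205, 68), (207, 68), (209, 68), (211, 68), (213, 67), (215, 68), (217, 67), (219, 68), (221, 68), (223, 69), (225, 68)]
[[0.0073, 0.0061, 0.0007], [0.0125, 0.0121, 0.0011], [0.0177, 0.0182, 0.0015], [0.0229, 0.0243, 0.0019], [0.0281, 0.0304, 0.0024], [0.0333, 0.0364, 0.0028], [0.0369, 0.033, 0.0031], [0.0402, 0.0291, 0.0033], [0.043, 0.025, 0.0035], [0.0454, 0.0206, 0.0037]]
[[0.0019, -0.0046, 0.0002], [0.0033, -0.0095, 0.0003], [0.0042, -0.0144, 0.0003], [0.0046, -0.0194, 0.0004], [0.0044, -0.0244, 0.0004], [0.0038, -0.0294, 0.0003], [0.0026, -0.0343, 0.0002], [0.0009, -0.039, 0.0001], [-0.0013, -0.0436, -0.0001], [-0.0039, -0.0478, -0.0003]]
[[-0.0031, -0.004, -0.0002], [-0.0065, -0.0076, -0.0005], [-0.0103, -0.0109, -0.0008], [-0.0145, -0.0137, -0.0012], [-0.0189, -0.0161, -0.0015], [-0.0235, -0.018, -0.0019], [-0.0283, -0.0194, -0.0023], [-0.0332, -0.0203, -0.0027], [-0.0382, -0.0207, -0.0031], [-0.0432, -0.0205, -0.0035]]
[[-0.005, 0.0007, -0.0004], [-0.0098, 0.0019, -0.0008], [-0.0145, 0.0035, -0.0012], [-0.0191, 0.0057, -0.0015], [-0.0233, 0.0084, -0.0019], [-0.0273, 0.0114, -0.0022], [-0.0309, 0.0149, -0.0025], [-0.0342, 0.0187, -0.0028], [-0.037, 0.0229, -0.003], [-0.0394, 0.0273, -0.0032]]
[[-0.0019, 0.0046, -0.0002], [-0.0033, 0.0095, -0.0003], [-0.0042, 0.0144, -0.0003], [-0.0046, 0.0194, -0.0004], [-0.0044, 0.0244, -0.0004], [-0.0038, 0.0294, -0.0003], [-0.0026, 0.0343, -0.0002], [-0.0009, 0.039, -0.0001], [0.0013, 0.0436, 0.0001], [0.0039, 0.0478, 0.0003]]
```

Rod upright again. First chunk.

>>> step_arm(targets=[[[0.007, 0.006, 0.001, 0, 0, 0, 0], [0.0125, 0.012, 0.001, 0, 0, 0, 0], [0.0175, 0.018, 0.0015, 0, 0, 0, 0], [0.023, 0.024, 0.002, 0, 0, 0, 0], [0.028, 0.0305, 0.0025, 0, 0, 0, 0], [0.033, 0.0365, 0.003, 0, 0, 0, 0], [0.037, 0.033, 0.003, 0, 0, 0, 0], [0.04, 0.029, 0.0035, 0, 0, 0, 0], [0.043, 0.025, 0.0035, 0, 0, 0, 0], [0.0455, 0.0205, 0.0035, 0, 0, 0, 0]]])

```text
time: 10.5
tcp_pos: [0.4661, -0.0463, 0.1954]
eef_rot: [[-0.197, 0.98, -0.015], [0.977, 0.198, 0.077], [0.078, 0.0, -0.997]]
force: [0.1, 0.4, -2.1]
finger_gap: 0.244
grip_force: 117.5
```

>>> step_arm(targets=[[[0.002, -0.0045, 0, 0, 0, 0, 0], [0.0035, -0.0095, 0, 0, 0, 0, 0], [0.004, -0.0145, 0, 0, 0, 0, 0], [0.0045, -0.0195, 0, 0, 0, 0, 0], [0.0045, -0.0245, 0, 0, 0, 0, 0], [0.004, -0.0295, 0, 0, 0, 0, 0], [0.0025, -0.0345, 0, 0, 0, 0, 0], [0.001, -0.039, 0, 0, 0, 0, 0], [-0.0015, -0.0435, 0, 0, 0, 0, 0], [-0.004, -0.048, 0, 0, 0, 0, 0]]])

```text
time: 11.5
tcp_pos: [0.4317, -0.0566, 0.1951]
eef_rot: [[-0.197, 0.98, -0.015], [0.977, 0.198, 0.077], [0.079, 0.001, -0.997]]
force: [0.8, 2.3, -1.8]
finger_gap: 0.244
grip_force: 117.6
```

```bash
cat > beads.py <<'E'
from stir import *
def find():
    s=r.sense();c=r.camera_info("wrist");w=r.get_image("wrist");cv2.imwrite(f"pics/t{s['time']:.2f}.png",w[:,:,::-1])
    d=(s['tcp_pos']-P)*1000;print(s['time'],"rod",np.hypot(*d[:2]).round(1),np.degrees(np.arctan2(d[1],d[0])).round(0),"z",s['tcp_pos'][2],s['force'],s['moment'],s['eef_rot'][:,2])
    hsv=cv2.cvtColor(w,cv2.COLOR_RGB2HSV); K=c["K"]@c["orientation"].T
    C=np.array([.4595,-.080]); m=np.zeros(w.shape[:2],np.uint8)
    circ=np.array([[C[0]+.052*np.cos(a),C[1]+.052*np.sin(a),.040] for a in np.linspace(0,6.28,60)]); q=(K@(circ-c["origin"]).T); q=(q[:2]/q[2]).T
    cv2.fillPoly(m,[q.astype(np.int32)],255)
    g=w.astype(int); mask=((g[:,:,0]-g[:,:,2]>7)&(g[:,:,0]>115)&(m>0)).astype(np.uint8)
    mask=cv2.morphologyEx(mask,cv2.MORPH_OPEN,np.ones((3,3),np.uint8))
    n,l,st,ce=cv2.connectedComponentsWithStats(mask)
    for i in range(1,n):
        if st[i,4]>60:
            p=(onz("w",*ce[i],.047,c)[:2]-C)*1000;print(" bead",ce[i].round(0),st[i].tolist()[2:],p.round(0),np.hypot(*p).round(0),np.degrees(np.arctan2(p[1],p[0])).round(0))
    # tilt: rod tip pixel
    x=s['tcp_pos']+[.0013,.002,0];x[2]=.043;q=K@(x-c["origin"]);q=q[:2]/q[2]
    print(" pred tip",q,"profile",[int(w[v,int(q[0])].sum()/3) for v in range(int(q[1])-16,int(q[1])+17,2)])
E
python3 -c "
from beads import *
find()"
```

```text
11.5 rod 36.6 136.0 z 0.19510927764287503 [ 0.8271  2.3112 -1.7873] [ 0.6299 -0.3788 -0.0195] [-0.015   0.0772 -0.9969]
 bead [264. 235.] [28, 36, 621] [-39.   0.] 39.0 180.0
 bead [350. 243.] [26, 16, 345] [35.  8.] 36.0 12.0
 pred tip [284.2032 208.2828] profile [71, 70, 71, 70, 69, 69, 94, 96, 88, 70, 70, 69, 69, 70, 70, 70, 69]
```

>>> step_arm(targets=[[[-0.003, -0.004, 0, 0, 0, 0, 0], [-0.0065, -0.0075, -0.0005, 0, 0, 0, 0], [-0.0105, -0.011, -0.001, 0, 0, 0, 0], [-0.0145, -0.0135, -0.001, 0, 0, 0, 0], [-0.019, -0.016, -0.0015, 0, 0, 0, 0], [-0.0235, -0.018, -0.002, 0, 0, 0, 0], [-0.0285, -0.0195, -0.0025, 0, 0, 0, 0], [-0.033, -0.0205, -0.0025, 0, 0, 0, 0], [-0.038, -0.0205, -0.003, 0, 0, 0, 0], [-0.043, -0.0205, -0.0035, 0, 0, 0, 0]]])

```text
time: 12.55
tcp_pos: [0.4234, -0.0908, 0.1951]
eef_rot: [[-0.197, 0.98, -0.015], [0.977, 0.198, 0.079], [0.08, 0.001, -0.997]]
force: [2.1, 7.6, -1.5]
finger_gap: 0.246
grip_force: 118.2
```

```bash
python3 -c "
from beads import *
find()"
```

```text
12.55 rod 35.7 -166.0 z 0.19514240385911966 [ 2.062   7.5771 -1.5084] [ 2.5724 -0.5699 -0.0533] [-0.0148  0.0788 -0.9968]
 bead [365. 220.] [50, 58, 1300] [35. -4.] 35.0 -6.0
 bead [272. 222.] [10, 21, 143] [-43. -21.] 48.0 -154.0
 bead [300. 241.] [14, 14, 165] [-16. -34.] 37.0 -115.0
 pred tip [284.1123 208.5124] profile [96, 96, 90, 70, 68, 70, 67, 69, 68, 68, 69, 69, 68, 69, 67, 69, 68]
```

Force is up to 7.6 N because the train of beads is jamming. I'll back off to centre and check the beads and carriage numerically.

```bash
python3 -c "
from stir import *
p=r.sense()['tcp_pos']
chunk([pt(36,190),pt(36,184),pt(30,184),pt(22,184),pt(14,184),pt(7,184),P,P],p)"
```

```text
[[0.004, -0.0005, 0.0004], [0.009, -0.0001, 0.0009], [0.0079, 0.0078, 0.0008], [0.0066, 0.0184, 0.0007], [0.0052, 0.029, 0.0006], [0.004, 0.0382, 0.0005], [0.0028, 0.0475, 0.0004], [0.0028, 0.0475, 0.0004]]
```

>>> step_arm(targets=[[[0.004, -0.0005, 0, 0, 0, 0, 0], [0.009, 0, 0.001, 0, 0, 0, 0], [0.008, 0.008, 0.001, 0, 0, 0, 0], [0.0065, 0.0185, 0.0005, 0, 0, 0, 0], [0.005, 0.029, 0.0005, 0, 0, 0, 0], [0.004, 0.038, 0.0005, 0, 0, 0, 0], [0.003, 0.0475, 0.0005, 0, 0, 0, 0], [0.003, 0.0475, 0.0005, 0, 0, 0, 0]]])

```text
time: 13.4
tcp_pos: [0.4585, -0.0819, 0.1947]
eef_rot: [[-0.198, 0.98, -0.016], [0.977, 0.198, 0.077], [0.078, -0.0, -0.997]]
force: [0.1, -0.3, -3.1]
finger_gap: 0.241
grip_force: 118.1
```

Run:
```python
from beads import *
find()
c=r.camera_info("wrist");w=r.get_image("wrist")
g=cv2.cvtColor(w,cv2.COLOR_RGB2GRAY)
K=c["K"]@c["orientation"].T
for h in [(.4182,-.0297,.03),(.5083,-.0385,.03)]:
    q=K@(np.array(h)-c["origin"]);q=q[:2]/q[2];u,v=q.astype(int)
    a=g[v-12:v+13,u-12:u+13]; m=(a<a.min()+25); ys,xs=np.nonzero(m); print("hole pred",q,"seen",u-12+xs.mean(),v-12+ys.mean(),m.sum())
o=w[60:260,180:400]
t=r.get_image("top")
cv2.imwrite("pics/c7.png",np.hstack([cv2.resize(o,(660,600))[:,:,::-1]]))
cv2.imwrite("pics/t7.png",t[:,:,::-1])
```

```text
13.4 rod 0.5 10.0 z 0.19467782857053806 [ 0.0617 -0.3081 -3.0556] [-0.0951  0.015   0.0402] [-0.0156  0.0769 -0.9969]
 bead [323. 220.] [46, 59, 1340] [34. -3.] 34.0 -4.0
 bead [244. 231.] [41, 36, 787] [-30. -26.] 40.0 -139.0
 pred tip [284.3163 208.3633] profile [94, 93, 93, 89, 69, 68, 68, 68, 67, 68, 68, 69, 68, 69, 68, 68, 67]
hole pred [248.7371 139.2504] seen 248.84615384615384 139.13186813186815 91
hole pred [349.1388 170.3734] seen 348.52054794520546 169.68493150684932 73
```

>>> step_arm(targets=[[[0.003, 0, -0.04, 0, 0, 0, 0], [0.0075, 0, -0.1, 0, 0, 0, 0], [0.0115, 0, -0.15, 0, 0, 0, 0], [0.0135, 0, -0.173, 0, 0, 0, 0], [0.0135, 0, -0.173, 0, 0, 0, 0], [0.0135, 0, -0.173, 0, 0, 0, 0]]])

```text
time: 14.15
tcp_pos: [0.4573, -0.082, 0.3243]
eef_rot: [[-0.197, 0.98, -0.016], [0.977, 0.198, 0.077], [0.079, -0.0, -0.997]]
force: [-0.7, -0.1, -3.6]
finger_gap: 0.244
grip_force: 118.6
```

Run:
```python
from beads import *
find()
w=r.get_image("wrist")[:,:,::-1]
cv2.imwrite("pics/w8.png",w);cv2.imwrite("pics/c8.png",cv2.resize(w[80:260,180:400],(733,600),interpolation=cv2.INTER_CUBIC))
```

```text
14.15 rod 0.7 178.0 z 0.32433428790150176 [-0.659  -0.1397 -3.6285] [-0.1153 -0.0273 -0.0269] [-0.0159  0.077  -0.9969]
 bead [315. 178.] [18, 18, 262] [34. 13.] 37.0 20.0
 bead [253. 195.] [18, 17, 240] [-35. -22.] 42.0 -148.0
 bead [307. 204.] [29, 30, 429] [ 32. -20.] 38.0 -32.0
 bead [264. 210.] [17, 15, 195] [-18. -38.] 42.0 -115.0
 pred tip [284.0432 182.218 ] profile [118, 119, 120, 122, 122, 123, 123, 122, 123, 121, 121, 121, 122, 121, 118, 120, 112]
```

View pics/c8.png

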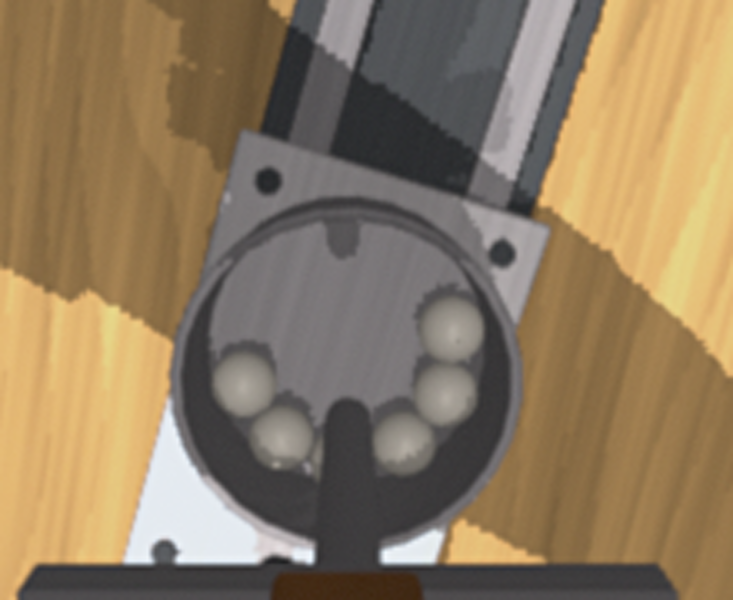

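The last picture shows all six beads as one touching train from (243,381) round the bottom to (450,327), with the carriage unmoved. Only the two leading beads, 6 and 4, still need more travel, so another push of about 55° will do it. That push goes towards −y, where the carriage holds.

Run:
```python
from stir import *
s=r.sense();R0=s['eef_rot'];p=s['tcp_pos']
print(R0.T@(P-p)/.75)
R=R0@Rn.from_rotvec([0,-.012*np.pi/2,0]).as_matrix()
import stir;stir.R=R
chunk([pt(x,145) for x in(9,18,27,36)]+[pt(36,145+8*k) for k in range(1,6)],P)
chunk([pt(36,185+6*k) for k in range(1,8)],pt(36,185))
chunk([pt(36,227+6*k) for k in range(1,6)]+[pt(36,257)],pt(36,227))
```

```text
[-0.0141  0.0016  0.1709]
[[0.0087, -0.0083, 0.0005], [0.0173, -0.0166, 0.0011], [0.026, -0.0248, 0.0016], [0.0347, -0.0331, 0.0022], [0.0298, -0.0376, 0.0019], [0.0242, -0.0414, 0.0016], [0.0183, -0.0444, 0.0012], [0.0119, -0.0465, 0.0008], [0.0053, -0.0477, 0.0004]]
[[-0.005, -0.0003, -0.0003], [-0.01, -0.0001, -0.0006], [-0.015, 0.0007, -0.0009], [-0.0198, 0.0019, -0.0012], [-0.0245, 0.0037, -0.0015], [-0.029, 0.006, -0.0018], [-0.0332, 0.0087, -0.002]]
[[-0.0039, 0.0031, -0.0002], [-0.0075, 0.0067, -0.0005], [-0.0107, 0.0105, -0.0007], [-0.0134, 0.0147, -0.0009], [-0.0157, 0.0192, -0.001], [-0.0157, 0.0192, -0.001]]
```

>>> step_arm(targets=[[[0, 0.0015, 0, 0, -0.012, 0, 0], [-0.003, 0.0015, 0.04, 0, -0.012, 0, 0], [-0.007, 0.0015, 0.09, 0, -0.012, 0, 0], [-0.011, 0.0015, 0.14, 0, -0.012, 0, 0], [-0.013, 0.0015, 0.16, 0, -0.012, 0, 0], [-0.014, 0.0015, 0.171, 0, -0.012, 0, 0], [-0.014, 0.0015, 0.171, 0, -0.012, 0, 0], [-0.014, 0.0015, 0.171, 0, -0.012, 0, 0]]])

```text
time: 15.05
tcp_pos: [0.4591, -0.0822, 0.197]
eef_rot: [[-0.198, 0.98, -0.011], [0.979, 0.198, 0.058], [0.059, 0.001, -0.998]]
force: [-0.1, -0.7, -2.6]
finger_gap: 0.236
grip_force: 118.4
```

>>> step_arm(targets=[[[0.0085, -0.0085, 0.0005, 0, 0, 0, 0], [0.0175, -0.0165, 0.001, 0, 0, 0, 0], [0.026, -0.025, 0.0015, 0, 0, 0, 0], [0.0345, -0.033, 0.002, 0, 0, 0, 0], [0.03, -0.0375, 0.002, 0, 0, 0, 0], [0.024, -0.0415, 0.0015, 0, 0, 0, 0], [0.0185, -0.0445, 0.001, 0, 0, 0, 0], [0.012, -0.0465, 0.001, 0, 0, 0, 0], [0.0055, -0.0475, 0.0005, 0, 0, 0, 0]]])

```text
time: 15.95
tcp_pos: [0.4231, -0.0859, 0.1961]
eef_rot: [[-0.197, 0.98, -0.012], [0.979, 0.197, 0.059], [0.06, -0.0, -0.998]]
force: [-0.2, 0.7, -2.7]
finger_gap: 0.243
grip_force: 118.4
```

>>> step_arm(targets=[[[-0.005, 0, 0, 0, 0, 0, 0], [-0.01, 0, -0.0005, 0, 0, 0, 0], [-0.015, 0.0005, -0.001, 0, 0, 0, 0], [-0.02, 0.002, -0.001, 0, 0, 0, 0], [-0.0245, 0.0035, -0.0015, 0, 0, 0, 0], [-0.029, 0.006, -0.002, 0, 0, 0, 0], [-0.033, 0.0085, -0.002, 0, 0, 0, 0]]])

```text
time: 16.65
tcp_pos: [0.4338, -0.1073, 0.1958]
eef_rot: [[-0.198, 0.98, -0.013], [0.978, 0.198, 0.062], [0.063, -0.001, -0.998]]
force: [0.1, 7.6, -1.2]
finger_gap: 0.242
grip_force: 119.4
```

```bash
python3 -c "
from beads import *
find()"
```

```text
16.65 rod 35.0 -134.0 z 0.19583401887325452 [ 0.1472  7.5931 -1.2256] [ 2.6991  0.3185 -0.0205] [-0.0132  0.0617 -0.998 ]
 bead [358. 194.] [43, 78, 1668] [34. -2.] 34.0 -4.0
 bead [270. 206.] [14, 24, 231] [-37. -27.] 46.0 -143.0
 bead [299. 226.] [14, 22, 259] [ -9. -40.] 41.0 -102.0
 bead [321. 230.] [26, 20, 428] [ 11. -39.] 41.0 -75.0
 pred tip [284.4563 205.3976] profile [69, 68, 68, 68, 70, 69, 69, 67, 69, 69, 68, 70, 70, 69, 68, 68, 69]
```

The weak tilt direction slipped again. I'll return to centre, re-measure the tilt, and then push only the two lagging beads, working along the strong x direction.

```bash
python3 -c "
from stir import *
p=r.sense()['tcp_pos']
chunk([pt(x,224) for x in(28,20,10,0)],p)"
```

```text
[[0.0068, 0.0063, 0.0015], [0.0125, 0.0153, 0.0019], [0.0197, 0.0265, 0.0023], [0.0268, 0.0377, 0.0028]]
```

>>> step_arm(targets=[[[0.0065, 0.0065, 0.001, 0, 0, 0, 0], [0.0125, 0.0155, 0.0015, 0, 0, 0, 0], [0.0195, 0.0265, 0.0015, 0, 0, 0, 0], [0.027, 0.0375, 0.002, 0, 0, 0, 0], [0.027, 0.0375, 0.002, 0, 0, 0, 0], [0.027, 0.0375, 0.002, 0, 0, 0, 0]]])

```text
time: 17.3
tcp_pos: [0.4579, -0.0824, 0.1959]
eef_rot: [[-0.198, 0.98, -0.012], [0.978, 0.199, 0.058], [0.06, -0.0, -0.998]]
force: [-0.6, 1.8, -2.4]
finger_gap: 0.242
grip_force: 119.1
```

```bash
cat > tip.py <<'E'
from stir import *
def tip():
    s=r.sense();c=r.camera_info("wrist");w=r.get_image("wrist");K=c["K"]@c["orientation"].T
    x=s['tcp_pos']+[.0013,.002,0];x[2]=s['tcp_pos'][2]-.152;q=K@(x-c["origin"]);q=q[:2]/q[2];u=int(round(q[0]))
    col=w[:,u-2:u+3].mean((1,2)); v0=int(q[1])+30
    v=v0
    while abs(col[v-1]-col[v])<9: v-=1
    L=[]
    for vv in (v+10,v+25):
        g=w[vv].mean(1);a=u
        while abs(g[a-1]-g[u])<12:a-=1
        b=u
        while abs(g[b+1]-g[u])<12:b+=1
        L.append((vv,a,b))
    e=onz("w",u,v,x[2],c); d=s['eef_rot'].T@(e-x)
    print(s['time'],s['tcp_pos'],s['force'],"tip top v",v,"pred centre",q,"tool offset mm",d*1000-[6,0,0],L)
E
python3 -c "
from tip import *
tip()
from beads import find
find()"
```

```text
17.3 [ 0.4579 -0.0824  0.1959] [-0.5866  1.8017 -2.3766] tip top v 187 pred centre [284.3271 205.0024] tool offset mm [ 9.6297 -0.2907  0.9324] [(197, 277, 290), (212, 276, 291)]
17.35 rod 0.7 -116.0 z 0.19589005248318417 [ 0.2779 -0.1098 -2.6154] [-0.0645 -0.0366 -0.0015] [-0.0122  0.0583 -0.9982]
 bead [324. 211.] [41, 66, 1470] [34.  2.] 34.0 3.0
 bead [242. 228.] [25, 26, 462] [-32. -27.] 42.0 -140.0
 bead [261. 240.] [20, 8, 135] [-15. -35.] 38.0 -113.0
 pred tip [284.3383 204.7571] profile [70, 70, 69, 69, 70, 70, 69, 69, 69, 70, 70, 71, 70, 70, 71, 70, 71]
```

Run:
```python
import stir;from stir import *
stir.R=Rd(101.4)
chunk([pt(x,335) for x in(6,12,17,21,24,27,30,33,36,36)],P)
chunk([pt(36,335+8*k) for k in range(1,10)],pt(36,335))
```

```text
[[-0.0047, 0.0064, 0.0], [-0.0095, 0.0129, 0.0], [-0.0135, 0.0182, 0.0], [-0.0166, 0.0225, 0.0], [-0.019, 0.0258, 0.0], [-0.0214, 0.029, 0.0], [-0.0237, 0.0322, 0.0], [-0.0261, 0.0354, 0.0], [-0.0285, 0.0386, 0.0], [-0.0285, 0.0386, 0.0]]
[[0.0057, 0.0036, 0.0], [0.0118, 0.0064, 0.0], [0.0182, 0.0082, 0.0], [0.0248, 0.0092, 0.0], [0.0315, 0.0093, 0.0], [0.0381, 0.0084, 0.0], [0.0446, 0.0066, 0.0], [0.0507, 0.0039, 0.0], [0.0564, 0.0004, 0.0]]
```

>>> step_arm(targets=[[[0, 0, 0, 0, -0.015, 0, 0], [0, 0, 0, 0, -0.03, 0, 0], [0, 0, 0, 0, -0.04, 0, 0], [0, 0, 0, 0, -0.04, 0, 0]]])

```text
time: 17.8
tcp_pos: [0.4576, -0.0823, 0.1962]
eef_rot: [[-0.198, 0.98, 0.001], [0.98, 0.198, -0.004], [-0.004, 0.0, -1.0]]
force: [0.5, 0.3, -2.2]
finger_gap: 0.24
grip_force: 119.1
```

```bash
python3 -c "
from tip import *
tip()"
```

```text
17.8 [ 0.4576 -0.0823  0.1962] [ 0.5086  0.35   -2.2055] tip top v 187 pred centre [284.2711 194.0905] tool offset mm [ 0.1954 -0.2341 -0.026 ] [(197, 277, 290), (212, 276, 291)]
```

Rod upright and the tool level. Next I'll wedge out between beads 5 and 6.

>>> step_arm(targets=[[[-0.0045, 0.0065, 0, 0, 0, 0, 0], [-0.0095, 0.013, 0, 0, 0, 0, 0], [-0.0135, 0.018, 0, 0, 0, 0, 0], [-0.0165, 0.0225, 0, 0, 0, 0, 0], [-0.019, 0.026, 0, 0, 0, 0, 0], [-0.0215, 0.029, 0, 0, 0, 0, 0]]])

```text
time: 18.45
tcp_pos: [0.4817, -0.0943, 0.1956]
eef_rot: [[-0.198, 0.98, -0.002], [0.98, 0.198, -0.003], [-0.002, -0.002, -1.0]]
force: [-5.5, -0.4, -2.4]
finger_gap: 0.245
grip_force: 119.1
```

```bash
python3 -c "
from tip import *
tip()
from beads import find
find()"
```

```text
18.45 [ 0.4817 -0.0943  0.1956] [-5.5201 -0.3921 -2.391 ] tip top v 123 pred centre [284.649  194.3727] tool offset mm [52.594   0.1895 -0.1454] [(133, 213, 299), (148, 213, 294)]
18.5 rod 26.8 -28.0 z 0.19554850975305202 [-3.4913 -0.6852 -2.0191] [-0.0449  1.2698 -0.028 ] [-0.002  -0.0029 -1.    ]
 bead [302. 160.] [28, 28, 604] [31. 20.] 37.0 32.0
 bead [302. 195.] [28, 45, 789] [37. -9.] 38.0 -14.0
 bead [237. 212.] [71, 45, 1303] [-13. -34.] 37.0 -111.0
 pred tip [284.7421 194.2064] profile [94, 94, 96, 94, 80, 72, 69, 70, 72, 70, 70, 69, 70, 70, 72, 69, 71]
```

The wedge is opening: bead 4 is now at 32°. Continuing outward, then round.

>>> step_arm(targets=[[[-0.001, 0.0015, 0, 0, 0, 0, 0], [-0.002, 0.003, 0, 0, 0, 0, 0], [-0.003, 0.0045, 0, 0, 0, 0, 0], [-0.004, 0.006, 0, 0, 0, 0, 0], [-0.005, 0.0075, 0, 0, 0, 0, 0], [-0.006, 0.0085, 0, 0, 0, 0, 0], [-0.007, 0.0095, 0, 0, 0, 0, 0], [-0.007, 0.0095, 0, 0, 0, 0, 0]]])

```text
time: 19.35
tcp_pos: [0.4857, -0.0966, 0.1948]
eef_rot: [[-0.198, 0.98, -0.01], [0.98, 0.198, -0.001], [0.001, -0.01, -1.0]]
force: [-17.9, 4.1, 3.8]
finger_gap: 0.242
grip_force: 121.1
```

```bash
python3 -c "
from beads import find
find()"
```

```text
19.35 rod 31.3 -28.0 z 0.19482239476234775 [-17.9377   4.1258   3.8309] [1.1654 6.1792 0.0624] [-0.0097 -0.0006 -1.    ]
 bead [299. 157.] [28, 28, 611] [31. 20.] 37.0 32.0
 bead [300. 192.] [28, 45, 786] [38. -9.] 39.0 -13.0
 bead [213. 196.] [26, 27, 497] [-32. -26.] 41.0 -141.0
 bead [247. 217.] [54, 26, 861] [ -1. -39.] 39.0 -92.0
 pred tip [286.0209 195.1309] profile [91, 89, 90, 89, 85, 73, 70, 70, 70, 71, 71, 70, 71, 71, 72, 70, 70]
```

The wedge locked at 18 N. I'll ease inward and roll the beads along the wall with a light tangential sweep, as the first pass did by accident.

Run:
```python
import stir;from stir import *
stir.R=Rd(101.4)
# commanded now ~pt(36,-25)
chunk([pt(30,-25),pt(24,-25)]+[pt(24,-25+6*k) for k in range(1,9)],pt(36,-25))
```

```text
[[0.0047, -0.0064, 0.0], [0.0095, -0.0129, 0.0], [0.0123, -0.011, 0.0], [0.0153, -0.0095, 0.0], [0.0184, -0.0083, 0.0], [0.0216, -0.0074, 0.0], [0.0249, -0.0068, 0.0], [0.0283, -0.0066, 0.0], [0.0316, -0.0068, 0.0], [0.0349, -0.0073, 0.0]]
```

>>> step_arm(targets=[[[0.0045, -0.0065, 0, 0, 0, 0, 0], [0.0095, -0.013, 0, 0, 0, 0, 0], [0.0125, -0.011, 0, 0, 0, 0, 0], [0.0155, -0.0095, 0, 0, 0, 0, 0], [0.0185, -0.0085, 0, 0, 0, 0, 0], [0.0215, -0.0075, 0, 0, 0, 0, 0], [0.025, -0.007, 0, 0, 0, 0, 0], [0.0285, -0.0065, 0, 0, 0, 0, 0], [0.0315, -0.007, 0, 0, 0, 0, 0], [0.035, -0.0075, 0, 0, 0, 0, 0]]])

```text
time: 20.4
tcp_pos: [0.48, -0.0738, 0.1961]
eef_rot: [[-0.198, 0.98, 0.001], [0.98, 0.198, -0.005], [-0.005, 0.0, -1.0]]
force: [-2.9, -5.8, -2.9]
finger_gap: 0.242
grip_force: 119.3
```

```bash
python3 -c "
from beads import find
find()"
```

```text
20.4 rod 23.5 20.0 z 0.1961136801532855 [-2.8954 -5.7688 -2.9199] [-1.8723  0.8814 -0.0277] [ 0.0014 -0.0048 -1.    ]
 bead [298. 194.] [34, 52, 1012] [33. 12.] 35.0 19.0
 bead [233. 230.] [70, 36, 881] [-15. -31.] 35.0 -116.0
 bead [295. 233.] [6, 13, 64] [ 38. -24.] 45.0 -32.0
 pred tip [284.2008 193.5544] profile [125, 124, 122, 117, 112, 98, 71, 69, 70, 70, 72, 70, 70, 70, 70, 69, 69]
```

>>> step_arm(targets=[[[-0.003, -0.01, 0, 0, 0, 0, 0], [-0.005, -0.02, 0, 0, 0, 0, 0], [-0.0065, -0.0315, 0, 0, 0, 0, 0], [-0.0065, -0.0315, -0.02, 0, 0, 0, 0], [-0.0065, -0.0315, -0.08, 0, 0, 0, 0], [-0.0065, -0.0315, -0.14, 0, 0, 0, 0], [-0.0065, -0.0315, -0.172, 0, 0, 0, 0], [-0.0065, -0.0315, -0.172, 0, 0, 0, 0], [-0.0065, -0.0315, -0.172, 0, 0, 0, 0]]])

```text
time: 21.35
tcp_pos: [0.457, -0.0825, 0.3246]
eef_rot: [[-0.197, 0.98, 0.001], [0.98, 0.197, -0.003], [-0.003, 0.001, -1.0]]
force: [0.0, 0.3, -3.6]
finger_gap: 0.241
grip_force: 119.8
```

```bash
cat > bd.py <<'E'
from tip import *
def bd():
    tip()
    c=r.camera_info("wrist");w=r.get_image("wrist");g=cv2.cvtColor(w,cv2.COLOR_RGB2GRAY);K=c["K"]@c["orientation"].T;C=np.array([.4595,-.080])
    for h in [(.4182,-.0297,.03),(.5083,-.0385,.03)]:
        q=K@(np.array(h)-c["origin"]);q=q[:2]/q[2];u,v=q.astype(int)
        a=g[v-8:v+9,u-8:u+9]; ys,xs=np.nonzero(a<a.min()+25); print("hole shift mm",(onz("w",u-8+xs.mean(),v-8+ys.mean(),.03,c)-h)*1000)
    cv2.imwrite(f"pics/bd{r.sense()['time']:.2f}.png",w[:,:,::-1])
    x0,y0,f=200,80,4
    G=cv2.resize(g[y0:260,x0:380],None,fx=f,fy=f,interpolation=cv2.INTER_CUBIC)
    h=cv2.HoughCircles(cv2.GaussianBlur(G,(5,5),1.5),cv2.HOUGH_GRADIENT,1,28,param1=60,param2=13,minRadius=32,maxRadius=46)
    for a,b,rr in h[0]:
        u,v=x0+(a-1.5)/f,y0+(b-1.5)/f;p=(onz("w",u,v,.047,c)[:2]-C)*1000
        rgb=w[int(v)-3:int(v)+4,int(u)-3:int(u)+4].reshape(-1,3).mean(0)
        if np.hypot(*p)<50 and rgb.mean()>105 and rgb[0]-rgb[2]>6: print((round(u,1),round(v,1)),round(rr/f,1),p.round(1),"rho",np.hypot(*p).round(1),"ang",np.degrees(np.arctan2(p[1],p[0])).round(0)%360,rgb.round(0))
E
python3 -c "
from bd import *
bd()"
```

```text
21.35 [ 0.457  -0.0825  0.3246] [ 0.0086  0.2691 -3.5647] tip top v 185 pred centre [284.2123 194.271 ] tool offset mm [ 2.0842 -0.1862 -0.0252] [(195, 277, 289), (210, 249, 293)]
hole shift mm [ 0.0002  0.5284 -0.    ]
hole shift mm [-0.6363  0.5035 -0.    ]
(np.float32(317.2), np.float32(168.0)) 9.8 [38.1  3.3] rho 38.2 ang 5.0 [162. 156. 147.]
(np.float32(305.2), np.float32(190.5)) 9.4 [ 30.1 -26.8] rho 40.4 ang 318.0 [160. 155. 146.]
(np.float32(311.0), np.float32(148.0)) 10.2 [25.4 25. ] rho 35.7 ang 44.0 [163. 157. 148.]
(np.float32(254.0), np.float32(181.0)) 9.3 [-33.3 -27.5] rho 43.2 ang 220.0 [162. 156. 147.]
```

The carriage is unmoved. Displacements from the start are:

| Bead | Moved (mm) |
|---|---|
| 4 | 21 |
| 6 | 33 |
| 5 | 43 |
| 1, 2, 3 | >45 |

Beads 1 and 3 are hidden by the rod, so those two are estimates. Only bead 4 needs more, so I'll give it one more light sweep.

Run:
```python
import stir;from stir import *
stir.R=Rd(101.4);p=r.sense()['tcp_pos']
chunk([P],p)
chunk([pt(9,22),pt(18,22),pt(21,26),pt(23,30)]+[pt(23,30+6*k) for k in range(1,7)],P)
chunk([pt(23,66+6*k) for k in range(1,5)],pt(23,66))
```

```text
[[0.0001, 0.0018, 0.1714]]
[[0.0022, 0.0118, 0.0], [0.0044, 0.0236, 0.0], [0.0071, 0.0271, 0.0], [0.0098, 0.0291, 0.0], [0.0128, 0.0279, 0.0], [0.0156, 0.0264, 0.0], [0.0183, 0.0246, 0.0], [0.0208, 0.0226, 0.0], [0.023, 0.0203, 0.0], [0.025, 0.0178, 0.0]]
[[0.0017, -0.0027, 0.0], [0.0031, -0.0056, 0.0], [0.0043, -0.0086, 0.0], [0.0051, -0.0117, 0.0]]
```

>>> step_arm(targets=[[[0, 0.001, 0.02, 0, 0, 0, 0], [0, 0.001, 0.06, 0, 0, 0, 0], [0, 0.001, 0.11, 0, 0, 0, 0], [0, 0.001, 0.15, 0, 0, 0, 0], [0, 0.001, 0.172, 0, 0, 0, 0], [0, 0.001, 0.172, 0, 0, 0, 0], [0, 0.001, 0.172, 0, 0, 0, 0]]])

```text
time: 22.15
tcp_pos: [0.4578, -0.0826, 0.1957]
eef_rot: [[-0.198, 0.98, -0.001], [0.98, 0.198, -0.003], [-0.002, -0.001, -1.0]]
force: [0.2, -0.2, -2.3]
finger_gap: 0.238
grip_force: 119.6
```

>>> step_arm(targets=[[[0.002, 0.012, 0, 0, 0, 0, 0], [0.0045, 0.0235, 0, 0, 0, 0, 0], [0.007, 0.027, 0, 0, 0, 0, 0], [0.01, 0.029, 0, 0, 0, 0, 0], [0.013, 0.028, 0, 0, 0, 0, 0], [0.0155, 0.0265, 0, 0, 0, 0, 0], [0.0185, 0.0245, 0, 0, 0, 0, 0], [0.021, 0.0225, 0, 0, 0, 0, 0]]])

```text
time: 22.95
tcp_pos: [0.4709, -0.0646, 0.1961]
eef_rot: [[-0.197, 0.98, -0.001], [0.98, 0.197, -0.006], [-0.006, -0.002, -1.0]]
force: [-3.5, -4.7, -1.2]
finger_gap: 0.237
grip_force: 119.6
```

```bash
python3 -c "
from bd import *
bd()"
```

```text
22.95 [ 0.4709 -0.0646  0.1961] [-3.5111 -4.7286 -1.1896] tip top v 188 pred centre [284.6461 193.8583] tool offset mm [-0.875   0.2892 -0.03  ] [(198, 276, 289), (213, 275, 290)]
hole shift mm [-0.0669  2.9318 -0.    ]
hole shift mm [-0.2745  3.9441 -0.    ]
```

Bead 4 is moving, but the carriage crept about 3 mm. I'll back out at once and look.

>>> step_arm(targets=[[[-0.007, -0.0075, 0, 0, 0, 0, 0], [-0.014, -0.015, 0, 0, 0, 0, 0], [-0.021, -0.0225, 0, 0, 0, 0, 0], [-0.021, -0.0225, -0.03, 0, 0, 0, 0], [-0.021, -0.0225, -0.09, 0, 0, 0, 0], [-0.021, -0.0225, -0.15, 0, 0, 0, 0], [-0.021, -0.0225, -0.172, 0, 0, 0, 0], [-0.021, -0.0225, -0.172, 0, 0, 0, 0], [-0.021, -0.0225, -0.172, 0, 0, 0, 0]]])

```text
time: 23.95
tcp_pos: [0.4578, -0.0824, 0.3241]
eef_rot: [[-0.197, 0.98, 0.0], [0.98, 0.197, -0.003], [-0.003, -0.0, -1.0]]
force: [-0.0, -0.7, -2.3]
finger_gap: 0.239
grip_force: 119.8
```

```bash
python3 -c "
from bd import *
bd()"
```

```text
23.95 [ 0.4578 -0.0824  0.3241] [-0.0167 -0.6664 -2.2902] tip top v 183 pred centre [284.3697 194.3417] tool offset mm [ 3.8703 -0.3211 -0.0263] [(193, 277, 289), (208, 249, 291)]
hole shift mm [0.9628 2.2713 0.    ]
hole shift mm [-0.5367  2.379   0.    ]
(np.float32(305.5), np.float32(188.5)) 9.4 [ 30.5 -24.1] rho 38.9 ang 322.0 [161. 155. 146.]
(np.float32(317.8), np.float32(165.8)) 9.8 [38.6  6.2] rho 39.1 ang 9.0 [159. 154. 145.]
(np.float32(254.0), np.float32(179.2)) 9.5 [-33.  -25.1] rho 41.5 ang 217.0 [163. 157. 148.]
(np.float32(268.2), np.float32(193.8)) 8.6 [-12.8 -39.7] rho 41.7 ang 252.0 [180. 177. 171.]
```

```bash
ls pics/bd*
python3 - <<'E'
from bd import *
import glob
f=sorted(glob.glob("pics/bd*"))
w=cv2.imread(f[-1])[:,:,::-1].astype(int);w2=cv2.imread("pics/w2.png")[:,:,::-1].astype(int)
for n,x in(("now",w),("w2",w2)): print(n,[int(x[v,282:287].mean()) for v in range(170,214,2)], "tiprow u",[int(x[196,u].mean()) for u in range(268,300,2)])
s=w.sum(2)//3; d=w[:,:,0]-w[:,:,2]
for v in range(104,206,4): print(v,''.join('#' if (d[v,u]>6 and s[v,u]>100) else ('+' if s[v,u]>110 else ('-' if s[v,u]>85 else '.')) for u in range(226,342,2)))
E
```

```text
pics/bd21.45.png
pics/bd23.05.png
pics/bd24.05.png
now [119, 119, 119, 119, 118, 119, 103, 85, 72, 61, 61, 61, 61, 61, 61, 61, 62, 61, 61, 61, 61, 61] tiprow u [231, 229, 166, 141, 94, 55, 60, 61, 62, 61, 60, 81, 147, 139, 108, 80]
w2 [120, 120, 119, 119, 119, 119, 119, 119, 119, 112, 63, 60, 61, 61, 61, 61, 61, 61, 61, 61, 61, 61] tiprow u [229, 164, 152, 144, 124, 54, 58, 60, 60, 61, 62, 69, 136, 148, 158, 165]
104 ########....+++++++++++++++-......................-----++.
108 ########--.#+++-...++++++++++++++--..............-----+-..
112 ##########-++++....-+++++++++++++++++++--........+---+-...
116 ###########++++++++++++++--.....---+++++++++++-.-.-----...
120 #########-+++++++++-...................-+++++++++++++-....
124 #-######--+++++-.....--........-...---....-+++++++++++++++
128 #-######-++++-.....--+++++-...-+++++++--.....-++++++++++++
132 #######--++-....-+++++++++.....+++++++..---....-++++...+++
136 #######-+-...-++++++++++++-...-+++++-.#######-..-++-...+++
140 ##-####--..-++++++++++++++++++++++++-##########-.--+++++++
144 ######--+.-+++++++++++++++++++++++++-##########+-
[... 254 characters left out ...]
...+###
164 ###--....++++++-+++++++++++++++++++++++++-#########...--##
168 ###-......--......-++++++++++++++++++++++-#########....+-#
172 ###+.......#######.-++++++++++++++++++++++########.....+##
176 ###+......#########-+++++++++++++++++-....-++---.......+##
180 ##+-......#########--...-++++++++++-.--###-............+##
184 ##++-......########--#--..++-.....-.########-.........-###
188 #+++-........-##-########-......#-.-#########.........+###
192 #+++++..........-#++######......-##-########-........+####
196 +++++++..........##++++##-.......###.-####-.........+#####
200 ++++++++..........-######........##-...............+######
204 ++++++++++.......................-...............-+#######
```

Bead 4 is at about (309,143), near 47°, and just short of its width. The carriage crept about 2.3 mm, so I shouldn't press outward towards +y again. Instead I'll lower the rod by the wall between beads 6 and 4 and push bead 4 round lightly from behind.

Run:
```python
import stir;from stir import *
stir.R=Rd(101.4)
C=np.array([.4595,-.0777])
for n,q in (("b4",(309.5,143.5)),("b6",(317.8,165.8))):
    d=(onz("wrist",*q,.047)[:2]-C)*1000;print(n,d,np.hypot(*d),np.degrees(np.arctan2(d[1],d[0])))
stir.P=np.array([.458,-.0797,.196]);p=r.sense()['tcp_pos'];up=np.array([0,0,.3241-.196])
chunk([pt(42,29)+up],p)
chunk([pt(42,29)+[0,0,h] for h in(.06,.03,.02,.016,.012,.009,.006,.003,0)],pt(42,29)+up)
chunk([pt(42-.5*k,29+4*k) for k in range(1,9)],pt(42,29))
chunk([pt(28,61),pt(15,61),pt(5,61),P,P+up*.4,P+up*.8,P+up],pt(38,61))
```

```text
b4 [22.9148 27.7348] 35.97648268676201 50.43618667031583
b6 [38.4676  4.0128] 38.67634360088332 5.9553793423581505
[[0.0201, 0.0547, -0.0009]]
[[0.0, 0.0, 0.0908], [0.0, 0.0, 0.1308], [0.0, 0.0, 0.1441], [0.0, 0.0, 0.1495], [0.0, 0.0, 0.1548], [0.0, 0.0, 0.1588], [0.0, 0.0, 0.1628], [0.0, 0.0, 0.1668], [0.0, 0.0, 0.1708]]
[[0.0034, -0.0019, 0.0], [0.0067, -0.0041, 0.0], [0.0097, -0.0064, 0.0], [0.0126, -0.009, 0.0], [0.0152, -0.0117, 0.0], [0.0176, -0.0145, 0.0], [0.0197, -0.0175, 0.0], [0.0217, -0.0205, 0.0]]
[[-0.0102, -0.0086, 0.0], [-0.0234, -0.0199, 0.0], [-0.0335, -0.0285, 0.0], [-0.0416, -0.0334, 0.0013], [-0.0416, -0.0334, -0.067], [-0.0416, -0.0334, -0.1353], [-0.0416, -0.0334, -0.1695]]
```

>>> step_arm(targets=[[[0.01, 0.03, 0, 0, 0, 0, 0], [0.02, 0.0545, 0, 0, 0, 0, 0], [0.02, 0.0545, 0, 0, 0, 0, 0], [0.02, 0.0545, 0.05, 0, 0, 0, 0], [0.02, 0.0545, 0.09, 0, 0, 0, 0], [0.02, 0.0545, 0.12, 0, 0, 0, 0], [0.02, 0.0545, 0.135, 0, 0, 0, 0], [0.02, 0.0545, 0.144, 0, 0, 0, 0], [0.02, 0.0545, 0.15, 0, 0, 0, 0], [0.02, 0.0545, 0.155, 0, 0, 0, 0]]])

```text
time: 25.05
tcp_pos: [0.4955, -0.06, 0.2091]
eef_rot: [[-0.198, 0.98, 0.002], [0.98, 0.198, -0.003], [-0.004, 0.001, -1.0]]
force: [0.2, -0.2, -2.7]
finger_gap: 0.237
grip_force: 119.5
```

>>> step_arm(targets=[[[0, 0, 0.004, 0, 0, 0, 0], [0, 0, 0.008, 0, 0, 0, 0], [0, 0, 0.012, 0, 0, 0, 0], [0, 0, 0.014, 0, 0, 0, 0], [0, 0, 0.014, 0, 0, 0, 0]]])

```text
time: 25.55
tcp_pos: [0.4951, -0.0598, 0.198]
eef_rot: [[-0.198, 0.98, 0.0], [0.98, 0.198, -0.003], [-0.003, -0.0, -1.0]]
force: [0.2, -0.6, -1.9]
finger_gap: 0.24
grip_force: 119.5
```

Rod is in by the wall with hardly any force. Now push bead 4 round.

>>> step_arm(targets=[[[0.0035, -0.002, 0, 0, 0, 0, 0], [0.0065, -0.004, 0, 0, 0, 0, 0], [0.0095, -0.0065, 0, 0, 0, 0, 0], [0.0125, -0.009, 0, 0, 0, 0, 0], [0.015, -0.0115, 0, 0, 0, 0, 0], [0.0175, -0.0145, 0, 0, 0, 0, 0], [0.0195, -0.0175, 0, 0, 0, 0, 0], [0.0215, -0.0205, 0, 0, 0, 0, 0]]])

```text
time: 26.35
tcp_pos: [0.4767, -0.047, 0.1982]
eef_rot: [[-0.198, 0.98, 0.001], [0.98, 0.198, -0.003], [-0.003, 0.0, -1.0]]
force: [-0.5, 0.6, -3.3]
finger_gap: 0.241
grip_force: 119.5
```

>>> step_arm(targets=[[[-0.01, -0.0085, 0, 0, 0, 0, 0], [-0.0235, -0.02, 0, 0, 0, 0, 0], [-0.0335, -0.0285, 0, 0, 0, 0, 0], [-0.0415, -0.0335, 0, 0, 0, 0, 0], [-0.0415, -0.0335, -0.05, 0, 0, 0, 0], [-0.0415, -0.0335, -0.11, 0, 0, 0, 0], [-0.0415, -0.0335, -0.17, 0, 0, 0, 0], [-0.0415, -0.0335, -0.17, 0, 0, 0, 0], [-0.0415, -0.0335, -0.17, 0, 0, 0, 0]]])

```text
time: 27.25
tcp_pos: [0.4586, -0.0828, 0.3261]
eef_rot: [[-0.197, 0.98, 0.002], [0.98, 0.197, -0.004], [-0.004, 0.001, -1.0]]
force: [0.9, -0.4, -3.7]
finger_gap: 0.241
grip_force: 119.9
```

```bash
python3 - <<'E'
from bd import *
bd()
E
python3 - <<'E'
import cv2,glob,os
f=max(glob.glob("pics/bd*"),key=os.path.getmtime)
w=cv2.imread(f)[:,:,::-1].astype(int);s=w.sum(2)//3; d=w[:,:,0]-w[:,:,2]
for v in range(112,206,4): print(v,''.join('#' if (d[v,u]>6 and s[v,u]>100) else ('+' if s[v,u]>110 else ('-' if s[v,u]>85 else '.')) for u in range(226,342,2)))
E
```

```text
27.25 [ 0.4586 -0.0828  0.3261] [ 0.8637 -0.354  -3.6875] tip top v 187 pred centre [284.0417 194.1042] tool offset mm [ 0.208  -0.0405 -0.025 ] [(197, 276, 289), (212, 255, 292)]
hole shift mm [ 0.4142  2.8067 -0.    ]
hole shift mm [-0.2747  2.9284 -0.    ]
(np.float32(304.8), np.float32(188.0)) 9.3 [ 30.5 -24.4] rho 39.1 ang 321.0 [162. 156. 147.]
(np.float32(316.5), np.float32(165.2)) 10.2 [38.1  5.9] rho 38.6 ang 9.0 [161. 155. 146.]
(np.float32(253.2), np.float32(178.8)) 9.1 [-33.2 -25.4] rho 41.8 ang 217.0 [162. 156. 147.]
(np.float32(267.5), np.float32(192.8)) 8.9 [-13.1 -39.3] rho 41.5 ang 252.0 [180. 179. 174.]
112 ##########-++++....+++++++++++++++++++++-.......-------...
116 ##########++++++++++++---........---++++++++++----.---....
120 ##########++++++++-....................--+++++++++++++....
124 #-######-++++++-....--..-..-------...-....-+++++++++++++++
128 #-#####--++++.....-++++++-#########+++-......-+++++#++++++
132 ##-####-+++....-+++++++++-##########++++++-....++++....+++
136 ##-#####+-..-+++++++++++++-########++++++++++-..-+++..++++
140 #######---.+++++++++++++++
[... 340 characters left out ...]
..--###
164 ###-.....-+++-.-++++++++++++++++++++++++-##########...+###
168 ###+......--.--...-++++++++++++++++++++++#########-...--##
172 ###-......-#######.-++++++++++++++++++++++#######-....-###
176 ###+......#########+++++++++++++++++-.....-++.........--##
180 ##++......#########....-+++++++++++..-####-...........+###
184 #++-......-#######-####-.-+-.....---########-.........+###
188 #+++-.........---########-.....-#-.#########-........+####
192 ++++++..........##+++#####......-##-########........--####
196 +++++++..........##+++###........##-.--##-.........--#####
200 ++++++++...........#####+........##...............-+######
204 ++++++++++.......................................+########
```

All six beads are now displaced: bead 4 has moved to about (288,131), roughly 95°, more than 40 mm from its start. Before rehanging I'll check that the stirrer sits in the grip as it did when first picked up.

Run:
```python
from h import *
import glob,os
n=cv2.imread(max(glob.glob("pics/bd*"),key=os.path.getmtime)).astype(float);o=cv2.imread("pics/w2.png").astype(float)
for m,x in(("w2",o),("now",n)):
    g=x.mean(2)
    for u in (205,360): print(m,u,[int(g[v,u-2:u+3].mean()) for v in range(236,292,2)])
    print(m,"row262",[int(a) for a in g[258:262,176:196].mean(0)],[int(a) for a in g[258:262,372:392].mean(0)])
    b=(x[:,:,2]-x[:,:,0]>25)&(g<110); ys,xs=np.nonzero(b[240:360,245:325]); print("grip",ys.min()+240,ys.max()+240,xs.min()+245,xs.max()+245)
s=r.sense();print(s['tcp_pos'],Rd(101.4).T@(np.array([.4901,.3544,.345])-s['tcp_pos'])/.75)
```

```text
w2 205 [179, 180, 179, 179, 165, 56, 62, 62, 60, 73, 77, 78, 80, 80, 79, 81, 85, 91, 107, 105, 100, 149, 184, 184, 184, 184, 184, 184]
w2 360 [185, 184, 184, 184, 144, 56, 61, 62, 59, 74, 76, 78, 79, 78, 79, 82, 83, 101, 105, 104, 100, 160, 178, 177, 177, 178, 178, 176]
w2 row262 [173, 174, 174, 176, 176, 174, 172, 166, 122, 82, 76, 79, 79, 79, 80, 79, 79, 79, 80, 80] [80, 79, 79, 78, 81, 81, 81, 81, 79, 77, 81, 122, 181, 189, 184, 180, 177, 178, 179, 180]
grip 244 359 254 324
now 205 [179, 178, 178, 175, 83, 60, 62, 62, 64, 76, 77, 79, 80, 79, 79, 79, 99, 105, 106, 101, 121, 184, 184, 184, 185, 185, 185, 184]
now 360 [183, 183, 183, 180, 81, 60, 61, 60, 63, 76, 77, 79, 78, 78, 79, 81, 89, 103, 104, 100, 119, 176, 176, 177, 177, 178, 176, 176]
now row262 [173, 173, 175, 176, 173, 170, 171, 163, 120, 87, 83, 81, 81, 81, 81, 80, 79, 79, 79, 79] [79, 78, 79, 80, 80, 78, 83, 97, 98, 91, 96, 137, 182, 186, 180, 177, 177, 178, 179, 180]
grip 243 359 254 324
[ 0.4579 -0.0823  0.3244] [ 0.5623  0.1572 -0.0275]
```

The stirrer sits the same in the grip, within 1 px. Now back to the stand.

>>> step_arm(targets=[[[0, 0, -0.0275, 0, 0, 0, 0], [0.06, 0.017, -0.0275, 0, 0, 0, 0], [0.12, 0.034, -0.0275, 0, 0, 0, 0], [0.18, 0.05, -0.0275, 0, 0, 0, 0], [0.24, 0.067, -0.0275, 0, 0, 0, 0], [0.3, 0.084, -0.0275, 0, 0, 0, 0], [0.36, 0.1, -0.0275, 0, 0, 0, 0], [0.42, 0.117, -0.0275, 0, 0, 0, 0], [0.48, 0.134, -0.0275, 0, 0, 0, 0], [0.53, 0.148, -0.0275, 0, 0, 0, 0]]])

```text
time: 28.35
tcp_pos: [0.4881, 0.3317, 0.343]
eef_rot: [[-0.199, 0.98, -0.002], [0.98, 0.199, -0.004], [-0.004, -0.003, -1.0]]
force: [0.6, -1.1, -2.8]
finger_gap: 0.243
grip_force: 119.8
```

```bash
python3 -c "
from h import *
s=r.sense();print(s['time'],s['tcp_pos'],s['grip_force'],row([.4901,.3544,.345],101.4))"
```

```text
28.35 [0.4881 0.3317 0.343 ] 119.77362513542175 [ 0.0291  0.0086 -0.0028 -0.0019  0.0024  0.0006]
```

>>> step_arm(targets=[[[0.015, 0.004, 0, 0, 0.003, 0, 0], [0.0305, 0.009, 0, 0, 0.003, 0, 0], [0.0305, 0.009, 0, 0, 0.003, 0, 0], [0.0305, 0.009, 0, 0, 0.003, 0, 0], [0.0305, 0.009, 0, 0, 0.003, 0, 0]]])

```text
time: 28.85
tcp_pos: [0.4909, 0.3521, 0.3453]
eef_rot: [[-0.196, 0.981, -0.0], [0.981, 0.196, 0.001], [0.001, 0.0, -1.0]]
force: [0.6, 0.5, -3.5]
finger_gap: 0.239
grip_force: 119.7
```

```bash
python3 -c "
from h import *
s=r.sense();print(s['time'],s['tcp_pos'],s['eef_rot'][:,2],row([.4901,.3544,.1765],101.4))"
```

```text
28.85 [0.4909 0.3521 0.3453] [-0.0001  0.0013 -1.    ] [ 0.0029 -0.0004  0.225   0.0001 -0.0008 -0.0008]
```

>>> step_arm(targets=[[[0.002, 0, 0.05, 0, 0, 0, 0], [0.002, 0, 0.11, 0, 0, 0, 0], [0.002, 0, 0.16, 0, 0, 0, 0], [0.002, 0, 0.195, 0, 0, 0, 0], [0.002, 0, 0.21, 0, 0, 0, 0], [0.002, 0, 0.219, 0, 0, 0, 0], [0.002, 0, 0.224, 0, 0, 0, 0], [0.002, 0, 0.224, 0, 0, 0, 0]]])

```text
time: 29.65
tcp_pos: [0.4908, 0.355, 0.1779]
eef_rot: [[-0.197, 0.98, 0.001], [0.98, 0.197, 0.002], [0.002, 0.001, -1.0]]
force: [-0.2, 0.1, -1.0]
finger_gap: 0.244
grip_force: 119.5
```

```bash
python3 -c "
from h import *
s=r.sense();print(s['time'],s['tcp_pos'],s['force'],s['moment'])"
```

```text
29.65 [0.4908 0.355  0.1779] [-0.2345  0.1165 -1.0338] [ 0.0106 -0.0235 -0.0182]
```

>>> step_arm(targets=[[[0, 0, 0.001, 0, 0, 0, 0], [0, 0, 0.002, 0, 0, 0, 0], [0, 0, 0.003, 0, 0, 0, 0], [0, 0, 0.003, 0, 0, 0, 0]]])

```text
time: 30.05
tcp_pos: [0.4906, 0.3551, 0.1755]
eef_rot: [[-0.198, 0.98, 0.001], [0.98, 0.198, 0.002], [0.002, 0.001, -1.0]]
force: [-1.3, -0.9, 3.1]
finger_gap: 0.241
grip_force: 120.8
```

Seated, at +3 N. Release gently.

>>> step_arm(targets=[[[0, 0, 0, 0, 0, 0, 0.3], [0, 0, 0, 0, 0, 0, 0.4], [0, 0, 0, 0, 0, 0, 0.5], [0, 0, 0, 0, 0, 0, 0.7], [0, 0, 0, 0, 0, 0, 0.8], [0, 0, 0, 0, 0, 0, 0.8], [0, 0, 0, 0, 0, 0, 0.8]]], force=20)

```text
time: 30.75
tcp_pos: [0.4904, 0.355, 0.1748]
eef_rot: [[-0.198, 0.98, -0.0], [0.98, 0.198, 0.002], [0.002, 0.0, -1.0]]
force: [0.2, 0.4, -0.5]
finger_gap: 0.798
grip_force: 0.0
```

>>> step_arm(targets=[[[0, 0, -0.03, 0, 0, 0, 0.8], [0, 0, -0.08, 0, 0, 0, 0.8], [0, 0, -0.13, 0, 0, 0, 0.8], [0, 0, -0.15, 0, 0, 0, 0.8], [0, 0, -0.15, 0, 0, 0, 0.8], [0, 0, -0.15, 0, 0, 0, 0.8]]])

```text
time: 31.35
tcp_pos: [0.4903, 0.3547, 0.2865]
eef_rot: [[-0.198, 0.98, -0.001], [0.98, 0.198, 0.001], [0.001, -0.001, -1.0]]
force: [-0.0, -0.3, 0.1]
finger_gap: 0.802
grip_force: 0.0
```

Run:
```python
from h import *
s=r.sense();c=r.camera_info("wrist");w=r.get_image("wrist")[:,:,::-1].astype(int);print(s['time'],s['tcp_pos'],s['finger_gap'])
cv2.imwrite("pics/hang.png",w.astype(np.uint8))
o=cv2.imread("pics/w1.png").astype(int)
# light crossbar mask & brown grip, both pics; w1 at tcp (.4881,.3519,.2887)
c1=dict(c);c1["origin"]=np.array([.4723,.434,.4122])
for n,x,cc in(("w1",o,c1),("now",w,c)):
    g=x.mean(2);sat=x.max(2)-x.min(2)
    m=((g>125)&(sat<28)).astype(np.uint8);m[:170]=0;m[225:]=0;m[:,:205]=0;m[:,370:]=0
    k,l,st,ce=cv2.connectedComponentsWithStats(m)
    for i in range(1,k):
        if st[i,4]>150:
            ys,xs=np.nonzero(l==i);p=np.polyfit(xs,ys,1);print(n,st[i],onz("w",*ce[i],.147,cc),"slope deg",np.degrees(np.arctan(p[0])))
    b=((x[:,:,2]-x[:,:,0]>70)&(sat>90)).astype(np.uint8);b[:190]=0;b[250:]=0;b[:,:260]=0;b[:,:]*=1;b[:,310:]=0
    ys,xs=np.nonzero(b);print(n,"grip",xs.mean(),ys.mean(),len(xs),onz("w",xs.mean(),ys.mean(),.197,cc))
```

```text
31.35 [0.4903 0.3547 0.2865] 0.8015460613690274
w1 [307 189  39  16 487] [0.5234 0.3636 0.147 ] slope deg 0.6861099703984246
w1 [224 190  46  16 710] [0.4584 0.3492 0.147 ] slope deg -0.9450177775567282
w1 grip 282.0174152153987 216.92483959670028 1091 [0.487  0.3563 0.197 ]
now [223 191  47  16 734] [0.4608 0.3514 0.147 ] slope deg -0.14107443608950115
now [306 191  40  16 523] [0.5266 0.3649 0.147 ] slope deg 3.457497271268051
now grip 282.94152626362734 217.8017839444995 1009 [0.4899 0.3591 0.197 ]
```

The rod hangs freely and level. Now move over to the post.

```bash
python3 -c "
from h import *
print(row([.4498,-.174,.28],85))"
```

```text
[-0.6803 -0.192   0.0074 -0.0012 -0.0005  0.1822]
```

>>> step_arm(targets=[[[-0.06, -0.017, 0.007, 0, 0, 0, 1], [-0.68, -0.192, 0.007, 0, 0, 0.182, 1], [-0.68, -0.192, 0.007, 0, 0, 0.182, 1], [-0.68, -0.192, 0.007, 0, 0, 0.182, 1], [-0.68, -0.192, 0.007, 0, 0, 0.182, 1], [-0.68, -0.192, 0.007, 0, 0, 0.182, 1], [-0.68, -0.192, 0.007, 0, 0, 0.182, 1], [-0.68, -0.192, 0.007, 0, 0, 0.182, 1], [-0.68, -0.192, 0.007, 0, 0, 0.182, 1], [-0.68, -0.192, 0.007, 0, 0, 0.182, 1]]])

```text
time: 32.4
tcp_pos: [0.4515, -0.1422, 0.28]
eef_rot: [[0.087, 0.996, -0.002], [0.996, -0.087, 0.003], [0.002, -0.002, -1.0]]
force: [0.8, -0.3, -0.3]
finger_gap: 0.997
grip_force: 0.0
```

Run:
```python
from h import *
s=r.sense();print(s['time'],s['tcp_pos'],row([.4498,-.174,.28],85))
t=r.get_image("top")[:,:,::-1];cv2.imwrite("pics/t9.png",t)
a=cv2.imread("pics/top0.png")[205:290,60:150].astype(np.float32);b=t[205:290,60:150].astype(np.float32)
def gm(x):
    m=((x[:,:,2]-x[:,:,0]>60)&(x.mean(2)<125)&(x.mean(2)>40)); ys,xs=np.nonzero(m[25:60,5:40]);return xs.mean(),ys.mean(),len(xs)
print(gm(a),gm(b)); print("phase",cv2.phaseCorrelate(a[15:72,8:40].mean(2).copy(),b[15:72,8:40].mean(2).copy()),np.abs(a-b)[10:75,5:85].mean())
```

```text
32.4 [ 0.4515 -0.1422  0.28  ] [-0.0424  0.0014 -0.0001 -0.0014 -0.0015  0.0002]
(np.float64(9.84080370942813), np.float64(18.409582689335394), 647) (np.float64(10.201538461538462), np.float64(18.481538461538463), 650)
phase ((-0.5143810773897357, -0.5287066111192509), 1.1031113669276238) 5.903718
```

The top view shows the stirrer within about half a pixel (roughly 1 mm) of its original pose. Next, descend round the post.

>>> step_arm(targets=[[[-0.042, 0.001, 0, 0, 0, 0, 1], [-0.042, 0.001, 0, 0, 0, 0, 1], [-0.042, 0.001, 0.06, 0, 0, 0, 1], [-0.042, 0.001, 0.12, 0, 0, 0, 1], [-0.042, 0.001, 0.17, 0, 0, 0, 1], [-0.042, 0.001, 0.21, 0, 0, 0, 1], [-0.042, 0.001, 0.23, 0, 0, 0, 1], [-0.042, 0.001, 0.23, 0, 0, 0, 1], [-0.042, 0.001, 0.23, 0, 0, 0, 1]]])

```text
time: 33.35
tcp_pos: [0.4504, -0.171, 0.1086]
eef_rot: [[0.086, 0.996, -0.001], [0.996, -0.086, 0.002], [0.002, -0.001, -1.0]]
force: [-0.9, 0.1, 1.6]
finger_gap: 1.002
grip_force: 0.0
```

>>> step_arm(targets=[[[0, 0, 0, 0, 0, 0, 0.4], [0, 0, 0, 0, 0, 0, 0.3], [0, 0, 0, 0, 0, 0, 0.22], [0, 0, 0, 0, 0, 0, 0.15], [0, 0, 0, 0, 0, 0, 0.1], [0, 0, 0, 0, 0, 0, 0], [0, 0, 0, 0, 0, 0, 0], [0, 0, 0, 0, 0, 0, 0]]], force=30)

```text
time: 34.15
tcp_pos: [0.4482, -0.1714, 0.1089]
eef_rot: [[0.088, 0.996, -0.005], [0.996, -0.087, 0.001], [0.001, -0.005, -1.0]]
force: [-13.9, -0.8, 9.5]
finger_gap: 0.177
grip_force: 30.3
```

```bash
python3 -c "
from h import *
s=r.sense();p=s['tcp_pos'];print(s['time'],p,s['force'],s['finger_gap'],s['grip_force'],row(p+.10*np.array([.0887,.996,0]),85))"
```

```text
34.15 [ 0.4482 -0.1714  0.1089] [-13.8852  -0.7622   9.475 ] 0.1772137737870513 30.26837557554245 [ 0.1333  0.0002  0.0001 -0.0031 -0.0006 -0.0002]
```

Post gripped, with a 14 N side load. I'll ease that off and slide 90 mm.

>>> step_arm(targets=[[[0, -0.004, 0, 0, 0, 0, 0], [0.006, -0.004, 0, 0, 0, 0, 0], [0.018, -0.004, 0, 0, 0, 0, 0], [0.034, -0.004, 0, 0, 0, 0, 0], [0.05, -0.004, 0, 0, 0, 0, 0], [0.066, -0.004, 0, 0, 0, 0, 0], [0.082, -0.004, 0, 0, 0, 0, 0], [0.098, -0.004, 0, 0, 0, 0, 0], [0.11, -0.004, 0, 0, 0, 0, 0], [0.12, -0.004, 0, 0, 0, 0, 0]]])

```text
time: 35.15
tcp_pos: [0.4567, -0.0826, 0.109]
eef_rot: [[0.087, 0.996, 0.002], [0.996, -0.087, -0.001], [-0.001, 0.002, -1.0]]
force: [5.1, -7.3, -6.7]
finger_gap: 0.179
grip_force: 29.6
```

>>> step_arm(targets=[[[0.008, 0, 0, 0, 0, 0, 0], [0.016, 0, 0, 0, 0, 0, 0], [0.022, 0, 0, 0, 0, 0, 0], [0.027, 0, 0, 0, 0, 0, 0], [0.031, 0, 0, 0, 0, 0, 0], [0.034, 0, 0, 0, 0, 0, 0], [0.037, 0, 0, 0, 0, 0, 0], [0.037, 0, 0, 0, 0, 0, 0]]])

```text
time: 35.95
tcp_pos: [0.4594, -0.055, 0.109]
eef_rot: [[0.087, 0.996, 0.003], [0.996, -0.087, -0.0], [-0.0, 0.003, -1.0]]
force: [7.6, -4.8, -7.4]
finger_gap: 0.179
grip_force: 29.6
```

>>> step_arm(targets=[[[0.002, 0, 0, 0, 0, 0, 0], [0.004, 0, 0, 0, 0, 0, 0], [0.006, 0, 0, 0, 0, 0, 0], [0.006, 0, 0, 0, 0, 0, 0]]])

```text
time: 36.35
tcp_pos: [0.4596, -0.054, 0.1091]
eef_rot: [[0.09, 0.996, 0.001], [0.996, -0.09, -0.008], [-0.008, 0.002, -1.0]]
force: [4.0, -27.1, -8.6]
finger_gap: 0.176
grip_force: 29.4
```

It's against the end stop: 27 N with no further travel. Release and lift off.

>>> step_arm(targets=[[[0, 0, 0, 0, 0, 0, 0.5], [0, 0, 0, 0, 0, 0, 0.8], [0, 0, 0, 0, 0, 0, 0.9], [0, 0, 0, 0, 0, 0, 0.9], [0, 0, 0, 0, 0, 0, 0.9], [0, 0, 0, 0, 0, 0, 0.9]]])

```text
time: 36.95
tcp_pos: [0.4581, -0.0495, 0.109]
eef_rot: [[0.086, 0.996, -0.0], [0.996, -0.086, 0.002], [0.002, -0.0, -1.0]]
force: [0.2, -0.3, 0.3]
finger_gap: 0.901
grip_force: 0.0
```

>>> step_arm(targets=[[[0, 0, -0.03, 0, 0, 0, 0.9], [0, 0, -0.08, 0, 0, 0, 0.9], [0, 0, -0.14, 0, 0, 0, 0.9], [0, 0, -0.2, 0, 0, 0, 0.9], [0, 0, -0.28, 0, 0, 0, 0.9], [0, 0, -0.3, 0, 0, 0, 0.9], [-0.1, 0, -0.3, 0, 0, 0, 0.9], [-0.2, 0, -0.3, 0, 0, 0, 0.9], [-0.2, 0, -0.3, 0, 0, 0, 0.9]]])

```text
time: 37.85
tcp_pos: [0.445, -0.2006, 0.3341]
eef_rot: [[0.085, 0.996, 0.001], [0.996, -0.085, 0.001], [0.001, 0.001, -1.0]]
force: [2.1, 0.5, 1.2]
finger_gap: 0.9
grip_force: 0.0
```

Run:
```python
from h import *
s=r.sense();c=r.camera_info("wrist");w=r.get_image("wrist");t=r.get_image("top")[:,:,::-1]
print(s['time'],s['tcp_pos'],s['force'])
cv2.imwrite("pics/end_w.png",w[:,:,::-1]);cv2.imwrite("pics/end_t.png",t)
K=c["K"]@c["orientation"].T;g=cv2.cvtColor(w,cv2.COLOR_RGB2GRAY)
for h in [(.4182,-.0297,.03),(.5083,-.0385,.03)]:
    e=np.array(h)+.12*np.array([.0887,.996,0]);q=K@(e-c["origin"]);q=q[:2]/q[2];u,v=q.astype(int)
    if 10<u<550 and 10<v<410:
        a=g[v-8:v+9,u-8:u+9];ys,xs=np.nonzero(a<a.min()+25);print("hole vs +120mm",(onz("w",u-8+xs.mean(),v-8+ys.mean(),.03,c)-e)*1000)
    else: print("out",q)
x0=np.array([.4595,-.080])+.12*np.array([.0887,.996]);q=K@(np.r_[x0,.047]-c["origin"]);q=q[:2]/q[2];print("pot px",q)
x=w.astype(int);m=((x[:,:,0]-x[:,:,2]>6)&(x.mean(2)>100)&(x.max(2)-x.min(2)<45)).astype(np.uint8)
d=np.hypot(*(np.indices(m.shape)[::-1]-q[:,None,None]));m[d>70]=0
k,l,st,ce=cv2.connectedComponentsWithStats(m)
for i in range(1,k):
    if st[i,4]>60:print(st[i].tolist(),(onz("w",*ce[i],.047,c)[:2]-x0)*1000)
a=cv2.imread("pics/top0.png").astype(int)
for n,(u,v) in dict(plug=(161,176),sleeve=(214,168),ring=(256,153),spool=(319,163),guard=(383,167)).items(): print(n,np.abs(a-t)[v-16:v+16,u-16:u+16].mean())
```

```text
37.85 [ 0.445  -0.2006  0.3341] [2.0955 0.4523 1.2246]
out [ 241.0068 -124.9301]
out [ 332.0956 -123.4113]
pot px [286.7596 -75.6448]
plug 7.2021484375
sleeve 7.957356770833333
ring 8.145833333333334
spool 8.360677083333334
guard 12.364908854166666
```

Run:
```python
from h import *
t=cv2.imread("pics/end_t.png");a=cv2.imread("pics/top0.png")
for n,(u,v) in dict(plug=(161,176),sleeve=(214,168),ring=(256,153),spool=(319,163),guard=(383,167)).items():
    f=lambda x:cv2.Laplacian(x[v-20:v+20,u-20:u+20].mean(2).astype(np.float32),cv2.CV_32F,ksize=3)
    print(n,cv2.phaseCorrelate(f(a),f(t)))
T=lambda u,v,z:onz("top",u,v,z)
f=4;x0,y0=215,215;g=cv2.cvtColor(t,cv2.COLOR_BGR2GRAY);G=cv2.resize(g[y0:300,x0:300],None,fx=f,fy=f,interpolation=cv2.INTER_CUBIC)
h=cv2.HoughCircles(cv2.GaussianBlur(G,(5,5),1.5),cv2.HOUGH_GRADIENT,1,30,param1=50,param2=12,minRadius=18,maxRadius=28)
c=np.array([.4575,-.0823])+.12*np.array([.0887,.996])
for A,B,R in h[0]:
    u,v=x0+A/f,y0+B/f;p=(T(u,v,.047)[:2]-c)*1000
    if np.hypot(*p)<48:print("circ",p.round(1),R/f,t[int(v),int(u)])
print("gray",*[''.join('%4d'%g[v,u] for u in range(204,300,4))+'\n' for v in range(225,295,4)])
```

```text
plug ((-0.1278329216463696, -0.15617158985398305), 0.8589919766783715)
sleeve ((-0.04391369891337149, -0.1276586682016969), 0.9726322597265243)
ring ((-0.14458770833454437, 0.05248244716778672), 0.9034661007672549)
spool ((-0.0905068435096581, 0.05576026830560821), 0.9329393190145493)
guard ((-1.0121298725076642, 0.3724782592805589), 0.43740657567977903)
circ [ 13.3 -36.7] 5.725 [158 163 159]
circ [-14.9 -32.9] 5.175 [155 161 154]
circ [38.5  1.4] 4.7 [167 164 157]
circ [-3.2 32. ] 5.6 [154 157 157]
circ [-33.5 -22.6] 4.7 [145 141 137]
circ [ 30.2 -24.7] 5.725 [162 161 155]
circ [35.4 18.7] 6.3 [136 134 140]
circ [20.1 31.2] 5.75 [135 134 138]
gray  135 136 132 134 132 131  98  83  79  85  88  84  82  82  88  84  85  87 136 139 137 137 135 136
  134 142  68  62  44  57 161 159 117 111 118 134 127 112 114 107  98  97 110  87  87  83  80  75
  140 140 130 135  68  88 156  58 126  66 120 136 113 117  81 113 121 119 138 162 162 163 163 162
  131 128 134 115  69 112 157 107 110 141 115 162 155 100 139  91 120 116 128 163 162 163 162  73
  138 133  67  57  71 115 115  88 131 134 133 128 12
[... 619 characters left out ...]
85  92  82  86
  130 113 115  72  50 165 117  40  80  83  83  81  84  92 158  91  55 145 131  84  86  88  85  85
  135  68  66  69  73 115  39  64  46  76  82  79  79  79  75  53 130 160  87  86  89  87  88  83
  134 130 132 134 118 106 113  96  74  45  42  53  58  44  80 113  86  87  88  87  84  86  47  66
  129 123 128 124  76  75  79  76  76  74  77  74  73  77  87  74  76  82  82  86  86  83  86  86
  120 121 124 110  74  75  73  77  78  82  79  78  78  73  62  67  61  66  64  69  61  60  62  62
  136 136 134  81  84  83  82  85  86  83  83  88  84  69  71  70  67  68  68  65  68  66  63  62
  139 134 130  89  84  88  86  82  84  83  81  85  58  65  67  64  66  68  65  69  65  60  61  65
```

```bash
python3 -c "
from rig import r
print(r.close_job())"
```

```text
the job is handed in; nothing more can be done
None
```

The job is handed in after about 38 s of robot time: all six beads moved at least 31 mm and stayed in the pot, the rod is back on its stand within about 1 mm of where it hung, and the carriage is against the end stop; the carriage crept about 2.5 mm during stirring, and no bystander was touched.

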